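Restock the blade chest

ROBOT

A 6-joint arm with a two-finger parallel gripper is mounted at the origin on the work surface. World frame = base frame: x ahead of the robot, y to its left, z up, the work surface at z = 0. Lengths are in m, angles in rad, forces in N, time in s.
With the tool pointing down it reaches from about 0.35 to 0.775 m from the base axis. Payload 7.3 kg.
Tool frame: the origin (TCP) lies midway between the tips of the shut fingers; the grasp point (between the pads) lies 19 mm behind it; z points along the fingers, y is the direction in which the jaws open and shut (so a half turn about z gives the same grasp; the last joint's range is limited). The gripper opens to 92 mm and grips with 3 to 60 N. Pads are 19 mm wide; open, the fingers measure 130 mm over their backs; the gripper's body (75 mm by 190 mm) begins 47 mm behind the grasp point.
Start: joints at [1.092, 0.342, 1.524, -0, 1.275, -0.146], TCP at [0.171, 0.496, 0.227] pointing down, gripper open.
Joint ranges: [-2.53, 2.53], [-0.77, 2.02], [0.04, 2.7], [-1, 4.14], [0.28, 2.66], [-3.11, 3.11]. Speed limits (rad/s): [2.57, 2.57, 3.14, 3.14, 3.14, 3.14].

INTERFACE

Orientations are given as [roll, pitch, yaw] about the fixed x, y, z axes, in that order (R = Rz(yaw) Ry(pitch) Rx(roll)).
In Python, from cell import status, eyes, job gives the robot as it stands.
- The arm moves only by the tool jog_arm, never from a script. Its argument "series" is a list of rows, each a list of 3 entries, a list of its own where there are three numbers: the gripper command: -1 is shut, 1 is fully open, values between are in proportion, then the shift along the tool's x, y, z in m, then the turn, a rotation vector about the tool's x, y, z in rad. In form: [[grip, [x, y, z], [ax, ay, az]], ...]. A call has 1 to 12 rows; each row is the pose to reach, as a shift and turn from the pose commanded when the call began, along the tool's axes at that moment; what a row does not reach only later rows make up. A row lasts 1/12 s, in which the tool goes at most 41.7 mm and 7.16 degrees, less where a joint would pass 70% of its speed; a pose out of reach is approached as far as the arm can. A call with a gripper value outside its range is refused whole. The fingers move at their own pace and stop on an object; "squeeze" is the grip in N (left out, the last holds). Time passes only in rows, so rows that repeat a pose let the fingers close. It gives the time, the measured TCP pose, the force and the opening at its end, in the units of the state.
- status.observe(): the state, without advancing time (a new reading comes with each control period).
- eyes.read_camera(name): name is "scene" or "top"; returns a dict with "img" (480x640x3 uint8, red, green, blue), "range_z" (480x640 float32, m along the optical axis (not along the pixel's ray), 0 where there is no reading), "camera_matrix" (3x3 intrinsics, pixels), "k1" (the pictures are not rectified: a ray, as slopes to the right and down, at radius r is drawn at 1 + k1 r^2 times it, then the intrinsics apply), "T" (4x4, takes a point from camera to world coordinates). Camera axes: x right, y down, z forward; pixel columns grow to the right and rows downward; lengths in m; the calibration is good to about 2 mm. A picture is of the moment at which its call begins.
- job.hand_in(): hands the job in, once; it reports no verdict.
The state is a dict: "time": time; "qpos": joint angles; "qvel": joint speeds; "joint_efforts": joint torques, N m; "tool_pos": TCP position; "tool_rot": TCP orientation; "contact_force": force on the tool from outside, world axes, zero at the start; "torque": the same for the moment, N m; "opening": finger opening in m.
Only numpy, scipy, OpenCV 4.12 (cv2) and the standard library are available. Lean on these libraries where they do the work, as an engineer would, in place of code of your own. Each camera call takes 0.05 s, during which the arm holds its last target.

TASK

Raise the lid of the grey chest until its folding side stay snaps past straight and locks, then lay the two square aluminium blade cartridges one after the other on the chest's floor and slide them lengthwise into the closed-end tube inside, the second pushing the first right to the end and staying against it. Then press down on the stay's knuckle to break the joint, and lower the lid by its pull under control, without letting it slam, until it is shut and let go; leave the other things on the bench where they are.

Things in the scene. Friction and masses are not known exactly. Their poses are not given: they have to be found in the camera images.
- chest: grey chest fixed to the bench, 180 mm (its x) by 320 mm (its y), rim 115 mm high, walls 8 mm, yaw within 0.2 rad of facing the robot. Origin: centre of its underside; x points from the front (robot side) to the hinge side, y to its left, z up. Inside, a raised plywood floor, top 50 mm above the bench, with a square steel tube on it along the chest's y; floor clear from y = -152 mm to the tube
- tube_mouth (a point): centre of the tube's open mouth, at chest x = -20, y = +30 mm, 18 mm above the raised floor (68 mm above the bench); frame as the chest's. Mouth faces -y. Inside 38 wide, 44 high, roofed, 110 mm deep to the closed end. Guide plates flare from 38 to 62 mm apart over the 18 mm before the mouth. Two cartridges make 170 mm: 60 mm of the second stays outside
- lid_pull (a point): centre of the lid's pull: an aluminium barrel 18 mm in diameter, 36 mm long, along the chest's y, 32 mm out from the lid's front edge on a 12 mm wide stem, 212 mm from the hinge and, when shut, 4 mm higher than it. Pinch its two flat ends from above: it pivots between the fingers as the lid turns, so they can stay pointing down
- lid_hinge (a point): point on the lid's hinge line (along the chest's y), mid-width, at chest x = +90 mm, 115 mm above the bench
- lid (a joint): lid angle, rad: 0 shut, grows as it opens, about 1.4 where the stay is straight and stops it. The hinge is a little stiff: the lid (0.5 kg) stays by itself when nearly upright but falls by itself from low angles; lifting takes about 4 N at the pull
- stay_elbow (a joint): elbow angle of the folding stay (two 88 mm steel links outside the chest's left, +y, wall, from near the rim to the lid's edge): 0 folded with the lid shut, 2.89 straight, 3.09 locked past straight on its stop. A light spring snaps it over once the lid is raised all the way; the lid then cannot close until the elbow is pushed back through straight
- stay_knuckle (a point): press point on the stay's elbow knuckle, a dark steel pin 17 mm in diameter along the chest's y, that sticks out to 16 mm beyond this point, clear of the stay; 228 mm left of the chest's middle. To break the lock push it from above, down and toward the hinge side (chest +x), by about 40 mm; a few newtons. If let go too soon the spring snaps it back
- cartridge0_mid (a point): centre of a square aluminium cartridge with black end caps, 85 mm long (its y), 30 mm wide (its x), 36 mm high, 0.12 kg, lying flat on the bench to the robot's right; its two ends are alike and it may go in either way round
- cartridge1_mid (a point): centre of the other cartridge, just the same; either may go in first
- shoe_form: taped shoe on a wooden form, 235 mm long, on a black sole; a bystander to leave alone; origin under its centre
- sanding_block: cork sanding block 60 x 110 x 32 mm; a bystander to leave alone; origin under its centre
- craft_knife: aluminium hand knife, 150 mm, lying on the mat; a bystander to leave alone; origin under its centre
- awl: green-handled awl, 150 mm; a bystander to leave alone; origin under its centre
- heel_puck: black rubber heel ring, 48 mm across, 18 mm high; a bystander to leave alone; origin under its centre
- rubber_puck: black rubber disc, 40 mm across, 12 mm high; a bystander to leave alone; origin under its centre
- tape_roll: empty cardboard tape core, 90 mm across, 24 mm high; a bystander to leave alone; origin under its centre
Not all that is in view belongs to the job. What is shaped like the part that bears cartridge0_mid but blue or turquoise is not meant.

How it is judged:
On the way, in this order (a step that is already met when the one before it is completed fails the run):
1. the lid is up and its stay is locked past straight (value of joint stay_elbow above 2.95 rad and value of joint lid above 1.2 rad), for 0.2 s.
2. with the stay locked, one cartridge lies with its front in the tube (value of joint stay_elbow above 2.95 rad and ((x of cartridge0_mid in the frame of chest between -0.029 and -0.011 m and y of cartridge0_mid in the frame of chest between 0.002 and 0.11 m and z of cartridge0_mid in the frame of chest between 0.061 and 0.075 m) or (x of cartridge1_mid in the frame of chest between -0.029 and -0.011 m and y of cartridge1_mid in the frame of chest between 0.002 and 0.11 m and z of cartridge1_mid in the frame of chest between 0.061 and 0.075 m))), for 0.2 s.
3. with the stay locked, both cartridges are in, the first at the closed end and the second against it (value of joint stay_elbow above 2.95 rad and ((x of cartridge0_mid in the frame of chest between -0.029 and -0.011 m and y of cartridge0_mid in the frame of chest between 0.089 and 0.101 m and z of cartridge0_mid in the frame of chest between 0.061 and 0.075 m and x of cartridge1_mid in the frame of chest between -0.029 and -0.011 m and y of cartridge1_mid in the frame of chest between -0.002 and 0.016 m and z of cartridge1_mid in the frame of chest between 0.061 and 0.075 m) or (x of cartridge1_mid in the frame of chest between -0.029 and -0.011 m and y of cartridge1_mid in the frame of chest between 0.089 and 0.101 m and z of cartridge1_mid in the frame of chest between 0.061 and 0.075 m and x of cartridge0_mid in the frame of chest between -0.029 and -0.011 m and y of cartridge0_mid in the frame of chest between -0.002 and 0.016 m and z of cartridge0_mid in the frame of chest between 0.061 and 0.075 m))), for 0.2 s.
4. the stay is broken: its elbow pushed back through straight while the lid is still well up (value of joint stay_elbow below 2.8 rad and value of joint lid above 0.5 rad), for 0.1 s.
At the end, for the whole second after the job is handed in: The lid is shut (within 0.06 rad) with its stay folded; in the tube one cartridge is at the closed end (its centre within 8 mm of fully home) and the other is right behind it (centre at chest y between -2 and +16 mm), both lying flat on the floor on the tube's axis within 9 mm (((x of cartridge0_mid in the frame of chest between -0.029 and -0.011 m and y of cartridge0_mid in the frame of chest between 0.089 and 0.101 m and z of cartridge0_mid in the frame of chest between 0.061 and 0.075 m and x of cartridge1_mid in the frame of chest between -0.029 and -0.011 m and y of cartridge1_mid in the frame of chest between -0.002 and 0.016 m and z of cartridge1_mid in the frame of chest between 0.061 and 0.075 m) or (x of cartridge1_mid in the frame of chest between -0.029 and -0.011 m and y of cartridge1_mid in the frame of chest between 0.089 and 0.101 m and z of cartridge1_mid in the frame of chest between 0.061 and 0.075 m and x of cartridge0_mid in the frame of chest between -0.029 and -0.011 m and y of cartridge0_mid in the frame of chest between -0.002 and 0.016 m and z of cartridge0_mid in the frame of chest between 0.061 and 0.075 m)) and value of joint lid below 0.06 rad and value of joint stay_elbow below 0.4 rad); the robot touches nothing.
It fails at once if the lid slams: it falls faster than 2.5 rad/s in the last 0.3 rad (velocity of joint lid below -2.5 rad/s and value of joint lid below 0.3 rad).
It fails at once if a bystander is moved by more than 30 mm (distance of any of shoe_form, sanding_block, craft_knife, awl, heel_puck, rubber_puck, tape_roll from where it was at the start of the episode above 0.03 m).
It also fails if it takes over 72 s, if anything falls off the work surface, if the arm or the gripper's body presses on something with over 40 N, if the wrist force passes 120 N, or if a joint passes its speed limit or range.

## Working session

There is one attempt and no reset: what is moved stays moved. The work goes in short steps, Python scripts to look and compute and a tool call to move; the robot and the scene stay as the last step left them, time stands still between calls to the robot, and variables do not carry over. Pictures are saved under pics/ and viewed, and the job is handed in when it is done.

Besides the shell and the picture viewer there is one more tool, called after "Call:" by a JSON object that holds its "fn" and its "kwargs", one argument or row to a line. jog_arm: Moves the arm, as the interface text tells. Its arguments: {"type":"object","properties":{"series":{"type":"array","items":{"type":"array"}},"squeeze":{"type":"number"}},"required":["series"]}

```bash
ls; mkdir -p pics; python3 - <<'E'
from cell import status, eyes, job
import cv2,numpy as np
print(status.observe())
for n in ("scene","top"):
    c=eyes.read_camera(n)
    np.savez(f"{n}0.npz",**{k:np.array(v) for k,v in c.items()})
    cv2.imwrite(f"pics/{n}0.png",c["img"][:,:,::-1])
    print(n,c["camera_matrix"],c["k1"],c["T"])
E
```

```text
pics
{'time': 0.0, 'qpos': array([ 1.09199169e+00,  3.42723259e-01,  1.52506121e+00, -1.83249604e-05,
        1.27538082e+00, -1.45990647e-01]), 'qvel': array([ 0.00088474,  0.00010388, -0.00063946, -0.00055907, -0.00032494,
        0.00032139]), 'joint_efforts': array([-5.28622677e-04, -4.31251752e+01, -2.44213057e+01,  7.18204002e-02,
        5.62207494e-02, -1.15008074e-04]), 'tool_pos': array([0.17130199, 0.49581868, 0.22602926]), 'tool_rot': array([-3.14003419e+00, -2.11439483e-04,  2.80878385e+00]), 'contact_force': array([0.48984223, 0.10794606, 0.28869492]), 'torque': array([-0.01370846, -0.00335301, -0.02685934]), 'opening': 0.09156704445281402}
scene [[451.04332337   0.         323.81198696]
 [  0.         451.04332337 238.29375456]
 [  0.           0.           1.        ]] -0.02244078415812386 [[-0.15357108  0.58267237 -0.79806568  1.41511605]
 [ 0.98803086  0.10241718 -0.11535054  0.17113031]
 [ 0.01452406 -0.80622803 -0.59142659  0.74663356]
 [ 0.          0.          0.          1.        ]]
top [[520.18590067   0.         329.73826992]
 [  0.         520.18590067 239.97414924]
 [  0.           0.           1.        ]] 0.03778855282947731 [[-0.03003135 -0.98491206  0.17042989  0.3151608 ]
 [-0.99948394  0.03153434  0.00611809  0.03894624]
 [-0.01140017 -0.17015821 -0.98535081  1.25549297]
 [ 0.          0.          0.          1.        ]]
```

View pics/scene0.png

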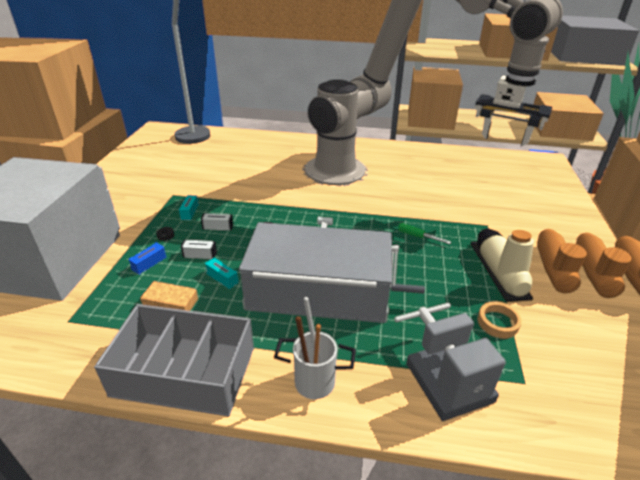

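View pics/top0.png

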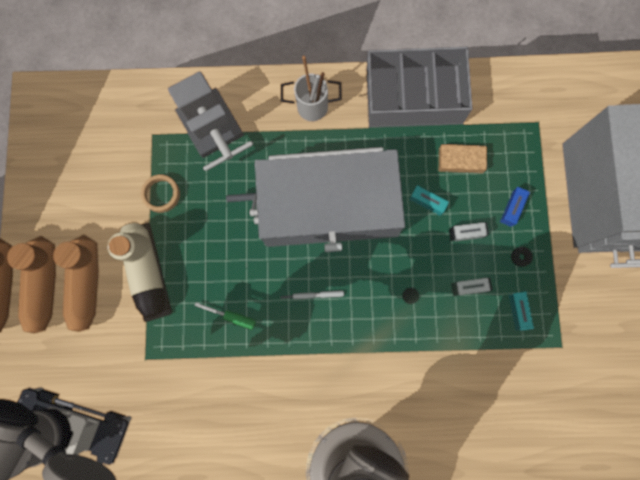

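The pictures show the chest at top (330,195) with its pull at (333,242) and its stay on the left. Aluminium cartridges are at top (469,231) and (473,286), or scene (198,250) and (217,222). Lookalikes: turquoise at top (430,199) and (523,311), blue at (516,206). I choose the two aluminium ones and will check them in a close crop.

```bash
cat > h.py <<'E'
import numpy as np,cv2
def load(f): 
    d=np.load(f); return {k:d[k] for k in d.files}
def snap(n,f):
    from cell import eyes
    c=eyes.read_camera(n); np.savez(f"{f}.npz",**{k:np.array(v) for k,v in c.items()})
    cv2.imwrite(f"pics/{f}.png",c["img"][:,:,::-1]); return c
def slopes(c,uv):
    K=c["camera_matrix"];uv=np.asarray(uv,float).reshape(-1,2)
    d=np.array([float(c["k1"]),0,0,0])
    return cv2.undistortPoints(uv[:,None],K,d)[:,0]
def cloud(c):
    z=c["range_z"];v,u=np.mgrid[0:480,0:640]
    s=slopes(c,np.stack([u.ravel(),v.ravel()],1)).reshape(480,640,2)
    P=np.dstack([s[...,0]*z,s[...,1]*z,z])
    W=P@c["T"][:3,:3].T+c["T"][:3,3]
    W[z<=0]=np.nan
    return W
def proj(c,X):
    X=np.asarray(X,float).reshape(-1,3);T=c["T"]
    p=(X-T[:3,3])@T[:3,:3]; 
    return cv2.projectPoints(p,np.zeros(3),np.zeros(3),c["camera_matrix"],np.array([float(c["k1"]),0,0,0]))[0][:,0]
E
python3 - <<'E'
from h import *
for n in ("top","scene"):
    c=load(n+"0.npz");W=cloud(c)
    for p in ([(330,195),(469,231),(473,286),(333,242),(333,249),(430,280)] if n=="top" else [(320,245),(198,245),(217,217),(325,221),(200,330)]):
        print(n,p,W[p[1],p[0]].round(4))
t=load("top0.npz");im=t["img"][:,:,::-1];
a=cv2.resize(im[190:330,400:550],None,fx=5,fy=4,interpolation=cv2.INTER_CUBIC);cv2.imwrite("pics/crop1.png",a)
s=load("scene0.npz")["img"][:,:,::-1]
cv2.imwrite("pics/crop2.png",cv2.resize(s[190:320,130:430],None,fx=2.6,fy=2.6,interpolation=cv2.INTER_CUBIC))
W=cloud(t)
# cartridges
for n,box in (("top",{"A":(450,215,490,245),"B":(450,273,496,300)}),("scene",{"A":(180,235,218,262),"B":(200,210,236,234)})):
  c=load(n+"0.npz");W=cloud(c)
  for k,(u0,v0,u1,v1) in box.items():
    w=W[v0:v1,u0:u1].reshape(-1,3);w=w[(w[:,2]>.027)&(w[:,2]<.05)]
    r=cv2.minAreaRect((w[:,:2]*1000).astype(np.float32));print(n,k,len(w),r,np.median(w[:,2]))
# lid top
c=load("top0.npz");W=cloud(c)
sub=W[140:245,245:410].reshape(-1,3);w=sub[(sub[:,2]>.10)]
print(np.percentile(w[:,2],[5,25,50,75,95]))
lid=w[(w[:,2]>.108)]
print(cv2.minAreaRect((lid[:,:2]*1000).astype(np.float32)))
E
```

```text
top (330, 195) [0.614  0.0423 0.1206]
top (469, 231) [ 0.5375 -0.2849  0.034 ]
top (473, 286) [ 0.4063 -0.2824  0.0409]
top (333, 242) [0.5065 0.0389 0.1214]
top (333, 249) [0.4905 0.0394 0.1238]
top (430, 280) [ 0.4268 -0.1915  0.0007]
scene (320, 245) [0.6025 0.0451 0.1243]
scene (198, 245) [ 0.541  -0.2854  0.0353]
scene (217, 217) [ 0.4116 -0.2796  0.0387]
scene (325, 221) [0.5042 0.0416 0.1246]
scene (200, 330) [ 0.8255 -0.168   0.0434]
top A 485 ((539.6721801757812, -285.67169189453125), (30.89945411682129, 88.52963256835938), 5.263659477233887) 0.035598885992376816
top B 483 ((406.0824890136719, -284.6558837890625), (29.990880966186523, 87.21072387695312), 6.199071407318115) 0.035391384503163925
scene A 344 ((563.9497680664062, -271.3573303222656), (82.43637084960938, 109.8850326538086), 4.8058013916015625) 0.03632809298325651
scene B 260 ((409.3480224609375, -282.8121337890625), (37.790863037109375, 83.56562805175781), 4.856286525726318) 0.036367837255850965
[0.118557   0.12113061 0.12267837 0.12423961 0.12640221]
((609.444091796875, 53.379425048828125), (220.52365112304688, 340.41180419921875), 3.0833511352539062)
```

View pics/crop1.png

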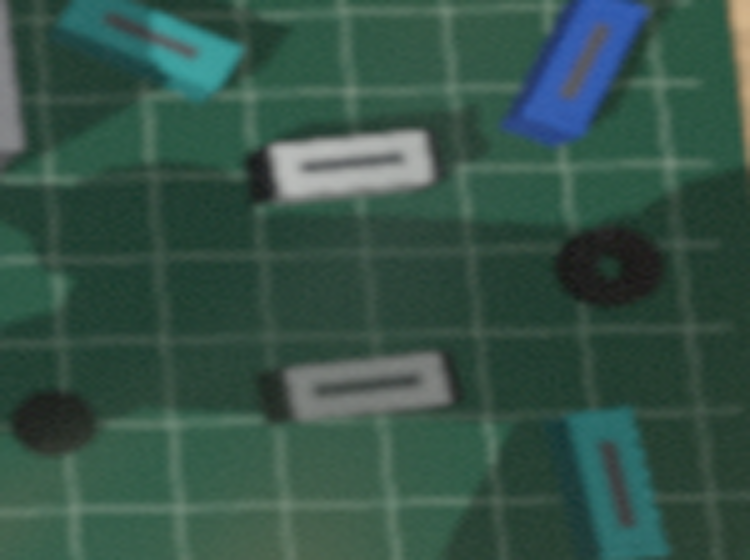

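View pics/crop2.png

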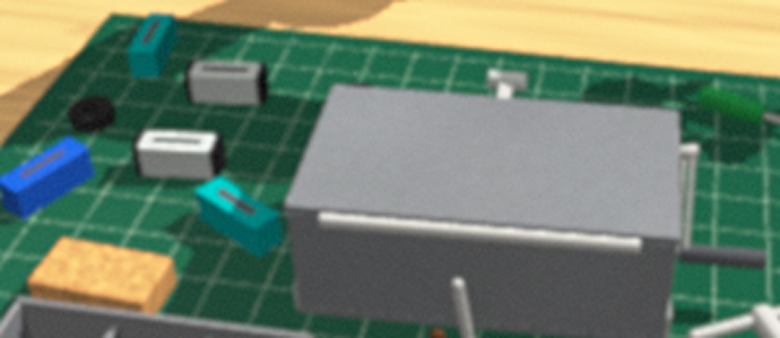

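The crop confirms two aluminium bodies with black caps: A at (0.54,-0.285) and B at (0.407,-0.284). The blue and turquoise ones are distinct. Next is the chest pose.

```bash
python3 - <<'E'
from h import *
c=load("top0.npz");W=cloud(c)
reg=np.zeros((480,640),bool);reg[140:260,215:410]=1
m=reg&(W[...,2]>.105)
P=W[m]
m2=m.copy()
# grid in xy, lid body
xy=P[:,:2]
# left/right edges: per-row extremes ; front/back edges : per column
fr=[];bk=[]
for u in list(range(270,318))+list(range(350,390)):
    r=np.where(m[:,u]&(W[:,u,2]>.112))[0]
    if len(r): fr.append(W[r[-1],u]);bk.append(W[r[0],u])
fr=np.array(fr);bk=np.array(bk)
def fit(a,x,y):
    for _ in range(3):
        p=np.polyfit(a[:,x],a[:,y],1);r=a[:,y]-np.polyval(p,a[:,x]);a=a[abs(r)<max(2*r.std(),.001)]
    return p,len(a),r.std()
print("front",fit(fr,1,0),"back",fit(bk,1,0))
L=[];R=[]
for v in range(168,225):
    r=np.where(m[v]&(W[v,:,2]>.112))[0]
    r=r[r>254]
    L.append(W[v,r[0]]);R.append(W[v,r[-1]])
L=np.array(L);R=np.array(R)
print("left",fit(L,0,1),"right",fit(R,0,1))
# pull
w=W[238:256,322:346].reshape(-1,3);w=w[(w[:,2]>.10)&(w[:,0]<.497)]
print("pull",len(w),cv2.minAreaRect((w[:,:2]*1000).astype(np.float32)),np.percentile(w[:,2],[10,50,90]))
print("pull median",np.median(w,0))
# knuckle
w=W[190:206,225:254].reshape(-1,3);w=w[w[:,2]>.03]
print("knuck",len(w),cv2.minAreaRect((w[:,:2]*1000).astype(np.float32)),np.percentile(w[:,2],[10,50,90]))
# scene lid corners: 
s=load("scene0.npz");V=cloud(s)
w=V[214:224,316:334].reshape(-1,3);w=w[(w[:,2]>.10)&(w[:,0]<.497)];print("pull sc",len(w),w.min(0),w.max(0))
E
python3 - <<'E'
from h import *
c=load("top0.npz")["img"][:,:,::-1]
cv2.imwrite("pics/crop3.png",cv2.resize(c[140:260,220:410],None,fx=4,fy=4,interpolation=cv2.INTER_CUBIC))
E
```

```text
front (array([-0.04532026,  0.53163437]), 83, np.float64(0.0003897908727705118)) back (array([-0.04646905,  0.71908808]), 74, np.float64(0.0011059357745556064))
left (array([0.04436468, 0.17940536]), 48, np.float64(0.0007180527146923045)) right (array([ 0.04784803, -0.14413318]), 52, np.float64(0.0006664684563721541))
pull 66 ((492.830078125, 40.43184280395508), (8.601034164428711, 33.70356369018555), 3.655813217163086) [0.12077586 0.12482024 0.12835704]
pull median [0.49230581 0.04047049 0.12482024]
knuck 203 ((631.2328491210938, 249.137451171875), (79.7245864868164, 37.844844818115234), 69.5179214477539) [0.0524452  0.05703981 0.06107107]
pull sc 11 [0.49155988 0.02257873 0.12574841] [0.49690471 0.05526921 0.1291505 ]
```

View pics/crop3.png

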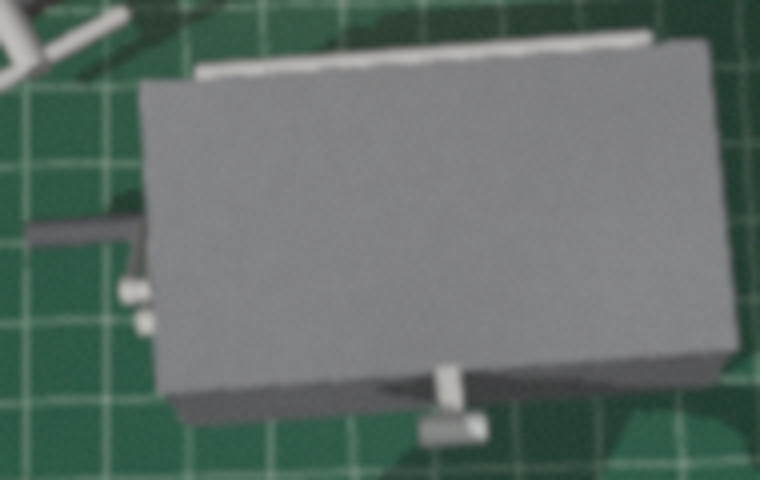

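```bash
cat >> h.py <<'E'
from scipy.spatial.transform import Rotation as Ro
CH=np.array([.6197,.0461,0]);CY=.046
def ch2w(p): return CH+Ro.from_euler('z',CY).apply(p)
def w2ch(p): return Ro.from_euler('z',-CY).apply(np.asarray(p)-CH)
def delta(target,rpy,s=None):
    from cell import status
    s=s or status.observe()
    R0=Ro.from_euler('xyz',s["tool_rot"]);R1=Ro.from_euler('xyz',rpy)
    d=R0.inv().apply(np.asarray(target)-s["tool_pos"])
    r=(R0.inv()*R1).as_rotvec()
    print("t%.2f"%s["time"],"shift",d.round(4),"turn",r.round(4),"F",s["contact_force"].round(1),"open",round(s["opening"],4))
    return d,r
E
python3 - <<'E'
from h import *
p=ch2w([-.122,0,.170]);print(p)
delta(p,[np.pi,0,np.pi+CY])
# cartridge check overlay
c=load("top0.npz");im=c["img"][:,:,::-1].copy();big=cv2.resize(im,None,fx=6,fy=6,interpolation=cv2.INTER_CUBIC)
for (x,y,a) in ((.5397,-.2857,.092),(.4061,-.2847,.105)):
    for zz,col in ((.036,(0,0,255)),(0,(255,0,0))):
        q=np.array([[sx*.015,sy*.0425,0] for sx,sy in((1,1),(1,-1),(-1,-1),(-1,1))])
        w=Ro.from_euler('z',a).apply(q)+[x,y,zz]
        pp=proj(c,w); cv2.polylines(big,[((pp+.5)*6-.5).astype(int)],True,col,1)
cv2.imwrite("pics/ov1.png",big[205*6:305*6,430*6:510*6])
E
```

```text
[0.49782905 0.04048998 0.17      ]
t0.10 shift [-0.4574 -0.3237  0.0565] turn [-0.0013 -0.0004 -0.3788] F [-0.3  0.2 -0.4] open 0.0918
```

View pics/ov1.png

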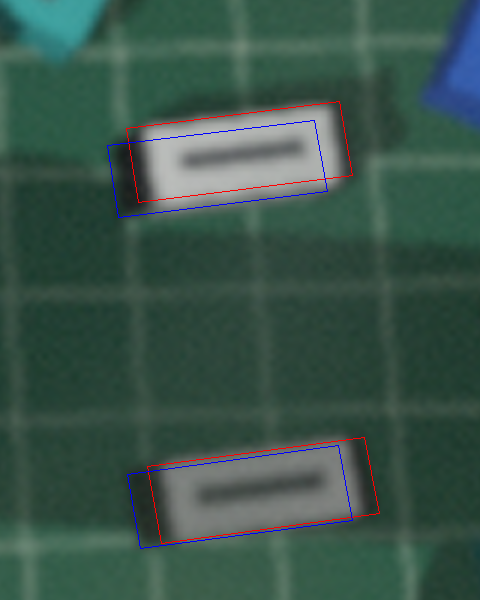

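The overlay fits to about 1 px, with the cartridge yaw nearer 0.06 than 0.09. Now to the lid pull.

Call:
{"fn": "jog_arm", "kwargs": {
  "series": [
    [1,[-0.457,-0.324,0.056],[0,0,-0.379]],
    [1,[-0.457,-0.324,0.056],[0,0,-0.379]],
    [1,[-0.457,-0.324,0.056],[0,0,-0.379]],
    [1,[-0.457,-0.324,0.056],[0,0,-0.379]],
    [1,[-0.457,-0.324,0.056],[0,0,-0.379]],
    [1,[-0.457,-0.324,0.056],[0,0,-0.379]],
    [1,[-0.457,-0.324,0.056],[0,0,-0.379]],
    [1,[-0.457,-0.324,0.056],[0,0,-0.379]],
    [1,[-0.457,-0.324,0.056],[0,0,-0.379]],
    [1,[-0.457,-0.324,0.056],[0,0,-0.379]],
    [1,[-0.457,-0.324,0.056],[0,0,-0.379]],
    [1,[-0.457,-0.324,0.056],[0,0,-0.379]]
  ],
  "squeeze": 20
}}

```text
time: 1.1
tool_pos: [0.4544, 0.1, 0.1779]
tool_rot: [3.141, -0.0, -3.096]
contact_force: [0.9, 0.4, 0.6]
opening: 0.0917
```

Call:
{"fn": "jog_arm", "kwargs": {
  "series": [
    [1,[-0.02,-0.03,0.003],[0,0,0]],
    [1,[-0.03,-0.045,0.005],[0,0,0]],
    [1,[-0.03,-0.045,0.005],[0,0,0]],
    [1,[-0.03,-0.045,0.005],[0,0,0]]
  ]
}}

```text
time: 1.43
tool_pos: [0.4856, 0.0578, 0.1726]
tool_rot: [3.141, -0.002, -3.098]
contact_force: [-1.1, -0.3, 0.8]
opening: 0.092
```

```bash
python3 - <<'E'
from h import *
delta(ch2w([-.122,0,.100]),[np.pi,0,np.pi+CY])
E
```

```text
t1.43 shift [-0.0115 -0.0179  0.0726] turn [ 0.0005 -0.0016 -0.0021] F [-1.1 -0.3  0.8] open 0.092
```

Call:
{"fn": "jog_arm", "kwargs": {
  "series": [
    [1,[-0.0115,-0.018,0.01],[0,0,0]],
    [1,[-0.0115,-0.018,0.04],[0,0,0]],
    [1,[-0.0115,-0.018,0.0725],[0,0,0]],
    [1,[-0.0115,-0.018,0.0725],[0,0,0]],
    [1,[-0.0115,-0.018,0.0725],[0,0,0]]
  ]
}}

```text
time: 1.85
tool_pos: [0.4965, 0.0422, 0.1002]
tool_rot: [3.141, -0.004, -3.094]
contact_force: [0.2, -1.1, 0.5]
opening: 0.0917
```

```bash
python3 - <<'E'
from h import *
delta(ch2w([-.122,0,.100]),[np.pi,0,np.pi+CY])
c=snap("scene","s1")
cv2.imwrite("pics/s1c.png",cv2.resize(c["img"][150:320,230:430,::-1],None,fx=4,fy=3.5))
E
```

```text
t1.85 shift [-0.0012 -0.0018  0.0002] turn [ 0.0007 -0.004   0.0017] F [ 0.2 -1.1  0.5] open 0.0917
```

View pics/s1c.png

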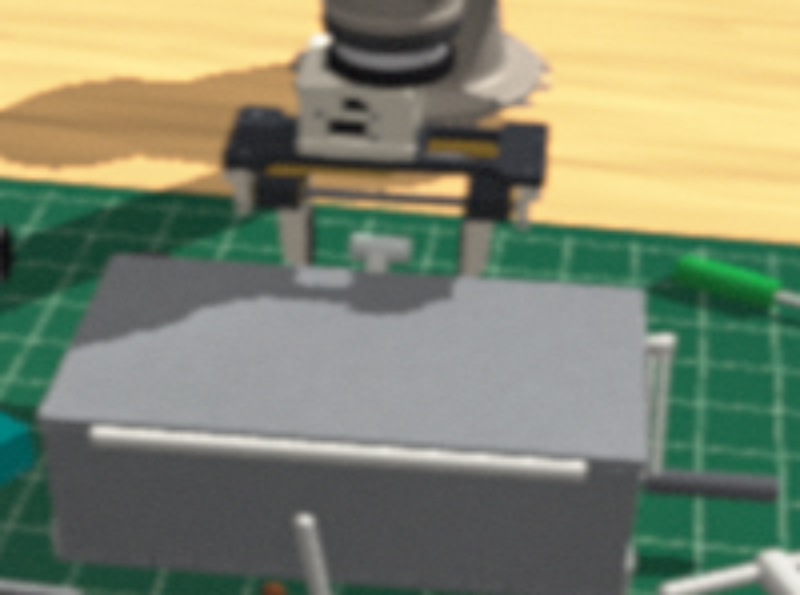

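Call:
{"fn": "jog_arm", "kwargs": {
  "series": [
    [-1,[0,0,0],[0,0,0]],
    [-1,[0,0,0],[0,0,0]],
    [-1,[0,0,0],[0,0,0]],
    [-1,[0,0,0],[0,0,0]],
    [-1,[0,0,0],[0,0,0]],
    [-1,[0,0,0],[0,0,0]]
  ],
  "squeeze": 20
}}

```text
time: 2.4
tool_pos: [0.4983, 0.0409, 0.1011]
tool_rot: [3.142, 0.001, -3.096]
contact_force: [-0.5, -0.1, -1.0]
opening: 0.0565
```

```bash
python3 - <<'E'
from h import *
delta(ch2w([-.122,0,.100]),[np.pi,0,np.pi+CY])
f=lambda t:np.array([.090-.21204*np.cos(t+.0189),.115+.21204*np.sin(t+.0189)])
for t in np.arange(0,1.46,.07):
    d=f(t)-f(0); print(round(t,2),"x",round(-d[0],4),"z",round(-d[1],4))
E
```

```text
t2.40 shift [ 0.0005 -0.0004  0.0011] turn [0.     0.0006 0.0001] F [-0.5 -0.1 -1. ] open 0.0565
0.0 x -0.0 z -0.0
0.07 x -0.0008 z -0.0148
0.14 x -0.0026 z -0.0295
0.21 x -0.0055 z -0.0441
0.28 x -0.0094 z -0.0584
0.35 x -0.0142 z -0.0725
0.42 x -0.0201 z -0.0861
0.49 x -0.0268 z -0.0993
0.56 x -0.0345 z -0.112
0.63 x -0.0431 z -0.1241
0.7 x -0.0524 z -0.1356
0.77 x -0.0626 z -0.1465
0.84 x -0.0735 z -0.1565
0.91 x -0.0851 z -0.1658
0.98 x -0.0972 z -0.1743
1.05 x -0.11 z -0.1819
1.12 x -0.1232 z -0.1886
1.19 x -0.1369 z -0.1943
1.26 x -0.151 z -0.1991
1.33 x -0.1653 z -0.2028
1.4 x -0.1799 z -0.2056
```

Call:
{"fn": "jog_arm", "kwargs": {
  "series": [
    [-1,[0,0,0],[0,0,0]],
    [-1,[0,0,0],[0,0,0]],
    [-1,[0,0,0],[0,0,0]],
    [-1,[0,0,0],[0,0,0]],
    [-1,[0,0,0],[0,0,0]],
    [-1,[-0.0008,0,-0.015],[0,0,0]],
    [-1,[-0.0026,0,-0.0295],[0,0,0]],
    [-1,[-0.0055,0,-0.044],[0,0,0]],
    [-1,[-0.0055,0,-0.044],[0,0,0]]
  ]
}}

```text
time: 3.15
tool_pos: [0.5039, 0.0393, 0.1465]
tool_rot: [-3.138, 0.0, -3.095]
contact_force: [-1.9, -9.8, -1.1]
opening: 0.0359
```

```bash
python3 - <<'E'
from h import *
delta(ch2w([-.122+.0055,0,.144]),[np.pi,0,np.pi+CY])
c=snap("scene","s2")
cv2.imwrite("pics/s2c.png",cv2.resize(c["img"][100:320,230:450,::-1],None,fx=3,fy=2.7))
E
```

```text
t3.15 shift [0.0005 0.0015 0.0025] turn [-0.0032  0.0001  0.0003] F [-1.9 -9.8 -1.1] open 0.0359
```

View pics/s2c.png

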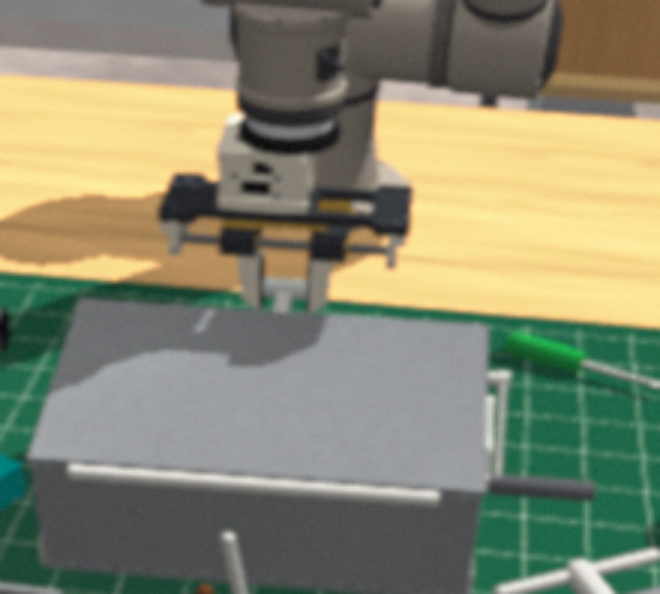

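Call:
{"fn": "jog_arm", "kwargs": {
  "series": [
    [-1,[-0.0039,-0.002,-0.0144],[0,0,0]],
    [-1,[-0.0087,-0.002,-0.0285],[0,0,0]],
    [-1,[-0.0146,-0.002,-0.042],[0,0,0]],
    [-1,[-0.0213,-0.002,-0.0553],[0,0,0]],
    [-1,[-0.029,-0.002,-0.068],[0,0,0]],
    [-1,[-0.0376,-0.002,-0.08],[0,0,0]],
    [-1,[-0.0469,-0.002,-0.0916],[0,0,0]],
    [-1,[-0.0571,-0.002,-0.1025],[0,0,0]],
    [-1,[-0.068,-0.002,-0.1125],[0,0,0]],
    [-1,[-0.0796,-0.002,-0.1218],[0,0,0]]
  ]
}}

```text
time: 4.03
tool_pos: [0.5823, 0.0429, 0.2665]
tool_rot: [3.141, -0.004, -3.095]
contact_force: [-2.6, 0.4, -0.8]
opening: 0.0358
```

```bash
python3 - <<'E'
from h import *
delta(ch2w([-.122+.0851,0,.100+.1658]),[np.pi,0,np.pi+CY])
c=snap("scene","s3")
cv2.imwrite("pics/s3.png",c["img"][:,:,::-1])
E
```

```text
t4.03 shift [-0.0006  0.0015  0.0007] turn [ 0.0002 -0.0038  0.0001] F [-2.6  0.4 -0.8] open 0.0358
```

View pics/s3.png

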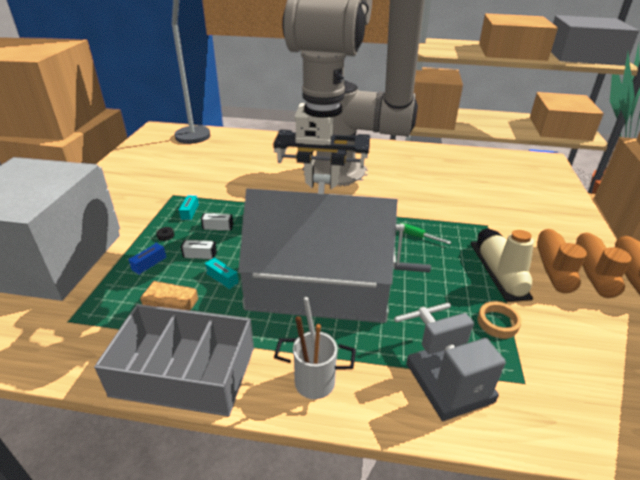

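Call:
{"fn": "jog_arm", "kwargs": {
  "series": [
    [-1,[-0.0121,0,-0.0085],[0,0,0]],
    [-1,[-0.0249,0,-0.0161],[0,0,0]],
    [-1,[-0.0381,0,-0.0228],[0,0,0]],
    [-1,[-0.0518,0,-0.0285],[0,0,0]],
    [-1,[-0.0659,0,-0.0333],[0,0,0]],
    [-1,[-0.073,0,-0.0352],[0,0,0]],
    [-1,[-0.08,0,-0.037],[0,0,0]],
    [-1,[-0.087,0,-0.0384],[0,0,0]],
    [-1,[-0.09,0,-0.039],[0,0,0]],
    [-1,[-0.093,0,-0.0395],[0,0,0]],
    [-1,[-0.093,0,-0.0395],[0,0,0]]
  ]
}}

```text
time: 5.0
tool_pos: [0.6765, 0.0472, 0.3064]
tool_rot: [3.141, 0.001, -3.095]
contact_force: [-0.3, 0.1, 5.4]
opening: 0.0356
```

```bash
python3 - <<'E'
from h import *
delta(ch2w([-.122+.1799,0,.100+.2056]),[np.pi,0,np.pi+CY])
c=snap("scene","s4");snap("top","t4")
E
```

```text
t5.00 shift [-0.0011  0.0015  0.0008] turn [0.0001 0.0012 0.0002] F [-0.3  0.1  5.4] open 0.0356
```

View pics/s4.png

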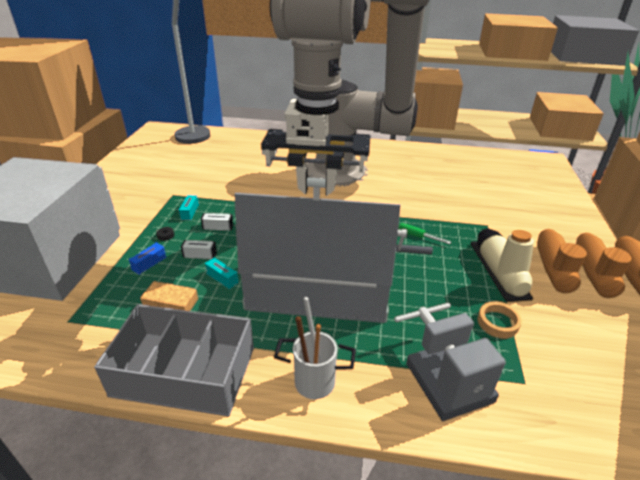

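View pics/t4.png

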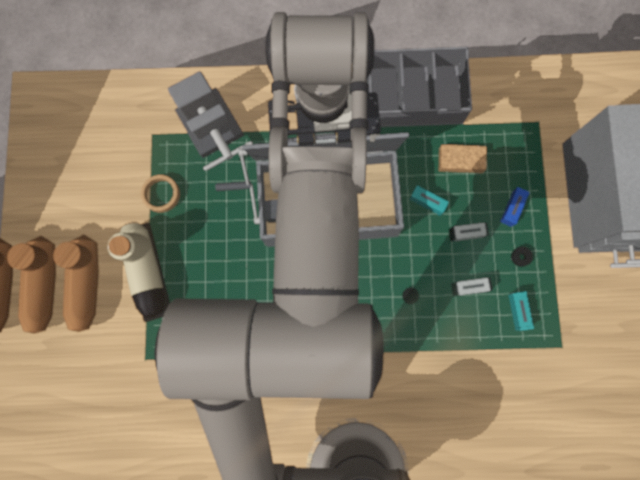

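Call:
{"fn": "jog_arm", "kwargs": {
  "series": [
    [-1,[-0.004,0,-0.0006],[0,0,0]],
    [-1,[-0.007,0,-0.001],[0,0,0]],
    [-1,[-0.007,0,-0.001],[0,0,0]],
    [-1,[-0.007,0,-0.001],[0,0,0]]
  ]
}}

```text
time: 5.43
tool_pos: [0.6814, 0.0475, 0.3071]
tool_rot: [3.142, -0.005, -3.095]
contact_force: [-10.4, 0.4, 6.3]
opening: 0.0357
```

```bash
python3 - <<'E'
from h import *
from cell import status
s=status.observe();p=w2ch(s["tool_pos"]);print(p,"lid~",np.arctan2(p[2]+.019-.115,.09-p[0])-.0189)
c=snap("scene","s5");d=snap("top","t5")
a=cv2.resize(c["img"][190:320,360:460,::-1],(480,600),interpolation=cv2.INTER_CUBIC);b=cv2.resize(d["img"][130:250,205:275,::-1],(320,600),interpolation=cv2.INTER_CUBIC)
cv2.imwrite("pics/st5.png",np.hstack([a,b]))
E
```

```text
[ 0.06173308 -0.00146682  0.30709368] lid~ 1.4187812003116629
```

View pics/st5.png

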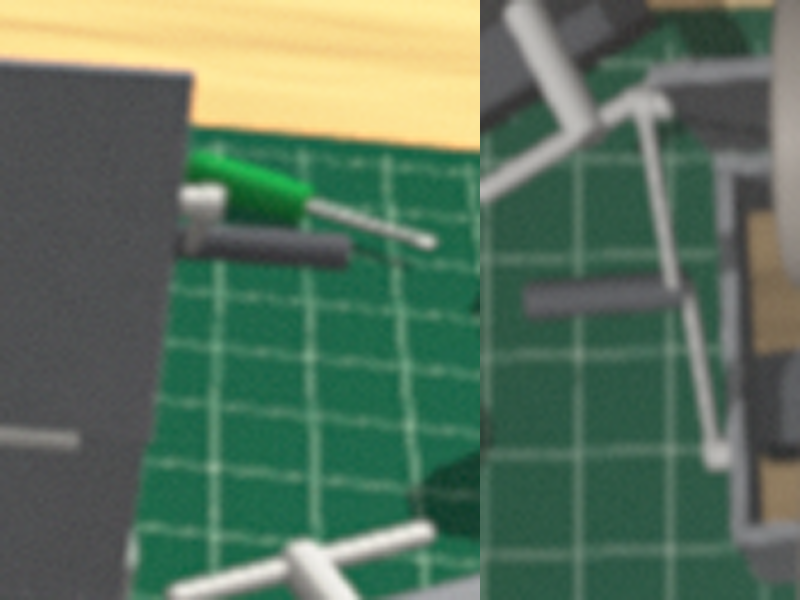

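```bash
python3 - <<'E'
from h import *
c=load("t5.npz");W=cloud(c)
def reg(u0,v0,u1,v1,zm):
    w=W[v0:v1,u0:u1].reshape(-1,3);w=w[w[:,2]>zm];w=w2ch(w);return len(w),np.median(w,0).round(4),np.percentile(w,5,axis=0).round(4),np.percentile(w,95,axis=0).round(4)
print("pin",reg(212,183,245,196,.1))
print("low",reg(252,215,260,227,.06))
print("up",reg(236,144,250,156,.15))
for v in range(150,224,5):
    u=[k for k in range(238,262) if W[v,k,2]>.09]
    u=[k for k in u if w2ch(W[v,k])[1]>.166 ]
    print(v,[w2ch(W[v,k]).round(3).tolist() for k in u][:3])
E
```

```text
pin (238, array([0.0107, 0.2105, 0.176 ]), array([0.0048, 0.1816, 0.17  ]), array([0.0193, 0.2393, 0.1805]))
low (44, array([-0.0455,  0.1659,  0.1119]), array([-0.0524,  0.1591,  0.1068]), array([-0.0382,  0.171 ,  0.1197]))
up (106, array([0.0663, 0.1621, 0.2421]), array([0.06  , 0.1493, 0.2305]), array([0.0756, 0.1766, 0.2941]))
150 [[0.071, 0.177, 0.242], [0.072, 0.176, 0.238], [0.071, 0.174, 0.24]]
155 [[0.063, 0.175, 0.233], [0.062, 0.173, 0.235], [0.064, 0.172, 0.229]]
160 [[0.056, 0.175, 0.224], [0.054, 0.173, 0.227], [0.057, 0.172, 0.218]]
165 [[0.047, 0.175, 0.216], [0.047, 0.173, 0.216], [0.049, 0.172, 0.211]]
170 [[0.04, 0.175, 0.204], [0.04, 0.173, 0.206], [0.043, 0.173, 0.195]]
175 [[0.032, 0.175, 0.197], [0.031, 0.173, 0.198], [0.034, 0.172, 0.188]]
180 [[0.022, 0.174, 0.192], [0.022, 0.172, 0.19], [0.026, 0.172, 0.177]]
185 [[0.016, 0.192, 0.18], [0.017, 0.19, 0.175], [0.016, 0.188, 0.178]]
190 [[0.007, 0.193, 0.173], [0.006, 0.191, 0.175], [0.006, 0.189, 0.175]]
195 [[-0.003, 0.17, 0.16], [-0.002, 0.168, 0.158]]
200 [[-0.011, 0.17, 0.15], [-0.012, 0.167, 0.153]]
205 [[-0.021, 0.169, 0.143], [-0.021, 0.167, 0.141]]
210 [[-0.03, 0.169, 0.133], [-0.029, 0.168, 0.127], [-0.027, 0.167, 0.119]]
215 [[-0.038, 0.169, 0.119], [-0.038, 0.167, 0.12], [-0.037, 0.166, 0.112]]
220 [[-0.047, 0.172, 0.106], [-0.048, 0.169, 0.111], [-0.048, 0.167, 0.109]]
```

Call:
{"fn": "jog_arm", "kwargs": {
  "series": [
    [-1,[0.003,0,0.0004],[0,0,0]],
    [-1,[0.007,0,0.001],[0,0,0]],
    [-1,[0.007,0,0.001],[0,0,0]],
    [-1,[0.012,0,0.002],[0,0,0]],
    [-1,[0.012,0,0.002],[0,0,0]],
    [-1,[0.012,0,0.002],[0,0,0]]
  ]
}}

```text
time: 6.03
tool_pos: [0.6767, 0.0471, 0.3066]
tool_rot: [-3.142, 0.016, -3.095]
contact_force: [21.4, 1.7, 3.6]
opening: 0.0359
```

```bash
cat > stay.py <<'E'
from h import *
def stay(c):
    W=cloud(c)
    P=w2ch(W.reshape(-1,3)).reshape(W.shape)
    m=(P[...,1]>.163)&(P[...,1]<.182)&(P[...,2]>.09)&(P[...,0]>-.07)&(P[...,0]<.09)
    m[:,262:]=0
    A=P[m]
    out=[]
    for lo,hi in ((.028,.064),(-.045,-.006)):
        a=A[(A[:,0]>lo)&(A[:,0]<hi)][:,[0,2]]
        v=cv2.fitLine(a.astype(np.float32),cv2.DIST_HUBER,0,.01,.01).ravel()
        out.append((np.arctan2(abs(v[1]),abs(v[0])),v[2:],len(a)))
    print("upper ang %.3f lower ang %.3f bend %.3f n %d %d"%(out[0][0],out[1][0],out[1][0]-out[0][0],out[0][2],out[1][2]), out[0][1],out[1][1])
E
python3 - <<'E'
from h import *
from stay import stay
from cell import status
s=status.observe();p=w2ch(s["tool_pos"]);print(p,s["contact_force"],"lid~",np.arctan2(p[2]+.019-.115,.09-p[0])-.0189)
stay(load("t4.npz"));stay(load("t5.npz"))
d=snap("top","t6");stay(d)
E
```

```text
[ 0.05696619 -0.0016056   0.30655353] [21.40650534  1.74470122  3.56922317] lid~ 1.396274578284366
upper ang 1.057 lower ang 0.753 bend -0.305 n 81 58 [0.04425544 0.20365651] [-0.02621939  0.12626676]
upper ang 0.914 lower ang 0.893 bend -0.021 n 68 64 [0.04372772 0.21111503] [-0.03068517  0.12744047]
upper ang 0.823 lower ang 0.950 bend 0.127 n 66 67 [0.04489347 0.21696833] [-0.02719295  0.13747075]
```

The lid resists closing with 21 N and the stay's bend changed from -0.3 to +0.13 rad, so it is locked. I release and retreat.

Call:
{"fn": "jog_arm", "kwargs": {
  "series": [
    [-1,[-0.007,0,-0.001],[0,0,0]],
    [0.3,[-0.007,0,-0.001],[0,0,0]],
    [0.3,[-0.007,0,-0.001],[0,0,0]],
    [0.3,[-0.007,0,-0.001],[0,0,0]],
    [0.3,[-0.007,0,-0.001],[0,0,0]],
    [0.3,[-0.007,0,-0.001],[0,0,0]],
    [0.3,[-0.006,0,-0.03],[0,0,0]],
    [0.3,[0.01,0,-0.06],[0,0,0]],
    [0.5,[0.05,-0.02,-0.06],[0,0,0]],
    [1,[0.09,-0.04,-0.06],[0,0,0]],
    [1,[0.125,-0.08,-0.04],[0,0,0]],
    [1,[0.14,-0.12,-0.02],[0,0,0]]
  ]
}}

```text
time: 7.08
tool_pos: [0.5444, -0.0583, 0.337]
tool_rot: [-3.141, 0.004, -3.093]
contact_force: [2.3, -0.6, 0.2]
opening: 0.082
```

```bash
python3 - <<'E'
from h import *
from stay import stay
d=snap("top","t7");stay(d);s=snap("scene","s7")
delta([.4061,-.2835,.25],[np.pi,0,np.pi+.06])
E
```

```text
upper ang 0.825 lower ang 0.986 bend 0.162 n 65 67 [0.0437561  0.21716677] [-0.02745811  0.1356578 ]
t7.18 shift [ 0.1454 -0.2155  0.0839] turn [-0.0003 -0.005  -0.0186] F [ 0.1  0.5 -0.2] open 0.0887
```

View pics/s7.png

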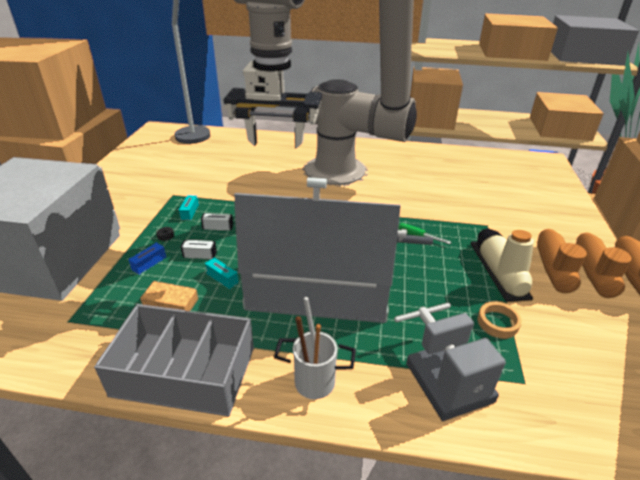

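View pics/t7.png

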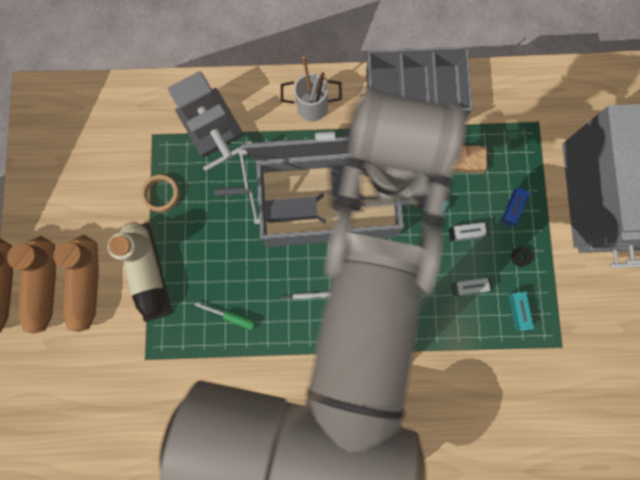

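Call:
{"fn": "jog_arm", "kwargs": {
  "series": [
    [1,[0.145,-0.2155,0.0],[0,0,-0.019]],
    [1,[0.145,-0.2155,0.02],[0,0,-0.019]],
    [1,[0.145,-0.2155,0.05],[0,0,-0.019]],
    [1,[0.145,-0.2155,0.1],[0,0,-0.019]],
    [1,[0.145,-0.2155,0.15],[0,0,-0.019]],
    [1,[0.145,-0.2155,0.2],[0,0,-0.019]],
    [1,[0.145,-0.2155,0.244],[0,0,-0.019]],
    [1,[0.145,-0.2155,0.244],[0,0,-0.019]],
    [1,[0.145,-0.2155,0.244],[0,0,-0.019]],
    [1,[0.145,-0.2155,0.244],[0,0,-0.019]],
    [1,[0.145,-0.2155,0.244],[0,0,-0.019]]
  ]
}}

```text
time: 8.1
tool_pos: [0.4092, -0.2797, 0.0866]
tool_rot: [3.135, -0.006, -3.078]
contact_force: [-1.0, 1.1, -0.1]
opening: 0.0921
```

```bash
python3 - <<'E'
from h import *
delta([.4061,-.2835,.012],[np.pi,0,np.pi+.06])
c=snap("scene","s8");d=snap("top","t8")
a=cv2.resize(c["img"][170:270,170:290,::-1],(500,420),interpolation=cv2.INTER_CUBIC)
cv2.imwrite("pics/s8c.png",a)
W=cloud(d)
# tube
P=w2ch(W.reshape(-1,3)).reshape(W.shape)
m=(P[...,2]>.088)&(P[...,2]<.112)&(P[...,0]>-.075)&(P[...,0]<.06)&(P[...,1]>-.1)&(P[...,1]<.15)
w=P[m];print(len(w));
for y in (0,.015,.025,.04,.06,.08,.1,.12):
    a=w[abs(w[:,1]-y)<.006]
    if len(a):print(y,len(a),np.percentile(a[:,0],[2,50,98]).round(4),np.median(a[:,2]))
m=(P[...,2]>.112)&(P[...,2]<.13)&(abs(P[...,0])<.11)&(abs(P[...,1])<.18); w=P[m]
print("rim",cv2.minAreaRect((w[:,:2]*1000).astype(np.float32)))
E
```

```text
t8.10 shift [ 0.0029 -0.0041  0.0746] turn [ 0.0064 -0.0061  0.0033] F [-1.   1.1 -0.1] open 0.0921
1034
0.015 16 [-0.0532 -0.0199  0.0116] 0.09273713576205989
0.025 26 [-0.0473 -0.0269  0.0077] 0.09341698367925655
0.04 102 [-0.0424 -0.021   0.0014] 0.09687256658082355
0.06 102 [-0.0423 -0.0208  0.0007] 0.09713907019183499
0.08 104 [-0.0425 -0.0225 -0.0002] 0.0964513758022183
0.1 103 [-0.042  -0.0212  0.0016] 0.09636037222135463
0.12 101 [-0.0415 -0.0204  0.0009] 0.09659137995269185
rim ((-0.14952850341796875, 5.400238037109375), (330.9808044433594, 182.11244201660156), 89.85903930664062)
```

View pics/s8c.png

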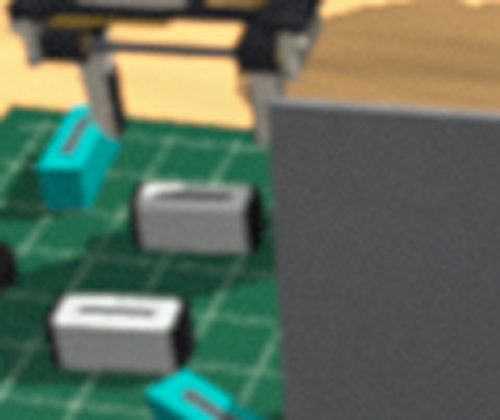

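View pics/t8.png

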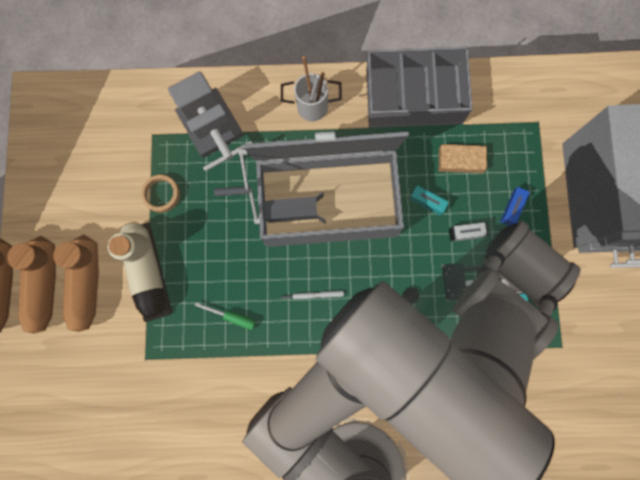

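Call:
{"fn": "jog_arm", "kwargs": {
  "series": [
    [1,[0,0,0.0],[0,0,0]],
    [1,[0,0,0.02],[0,0,0]],
    [1,[0,0,0.035],[0,0,0]],
    [1,[0,0,0.035],[0,0,0]],
    [1,[0,0,0.035],[0,0,0]]
  ]
}}

```text
time: 8.62
tool_pos: [0.4127, -0.2806, 0.0574]
tool_rot: [-3.14, 0.001, -3.075]
contact_force: [0.9, 0.1, -0.3]
opening: 0.0916
```

```bash
python3 - <<'E'
from h import *
delta([.4061,-.2832,.012],[np.pi,0,np.pi+.06])
c=snap("scene","s9")
W=cloud(c)
im=cv2.resize(c["img"][190:250,190:260,::-1],(700,600),interpolation=cv2.INTER_CUBIC)
def pt(X): return tuple(((proj(c,X)[0]+.5-[190,190])*10).astype(int))
for a,col in ((.06,(0,0,255)),):
  q=np.array([[sx*.015,sy*.0425,0] for sx,sy in((1,1),(1,-1),(-1,-1),(-1,1))])
  for z in(0,.036):
    pp=proj(c,Ro.from_euler('z',a).apply(q)+[.4061,-.2832,z]);cv2.polylines(im,[((pp+.5-[190,190])*10).astype(int)],True,col,1)
cv2.imwrite("pics/s9c.png",im)
E
```

```text
t8.62 shift [ 0.0068 -0.0021  0.0454] turn [-0.0012  0.0014  0.0063] F [ 0.9  0.1 -0.3] open 0.0916
```

View pics/s9c.png

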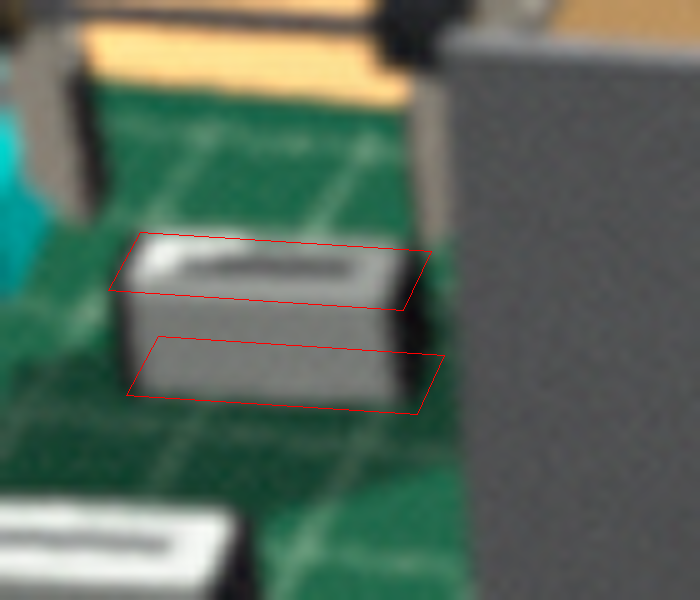

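Call:
{"fn": "jog_arm", "kwargs": {
  "series": [
    [1,[0.007,-0.002,0.0],[0,0,-0.02]],
    [1,[0.007,-0.002,0.0],[0,0,-0.02]],
    [1,[0.007,-0.002,0.015],[0,0,-0.02]],
    [1,[0.007,-0.002,0.025],[0,0,-0.02]],
    [1,[0.007,-0.002,0.035],[0,0,-0.02]],
    [1,[0.007,-0.002,0.045],[0,0,-0.02]],
    [1,[0.007,-0.002,0.045],[0,0,-0.02]]
  ]
}}

```text
time: 9.25
tool_pos: [0.4041, -0.2823, 0.0092]
tool_rot: [3.139, -0.002, -3.057]
contact_force: [-0.7, -0.0, 0.2]
opening: 0.092
```

```bash
python3 - <<'E'
from h import *
delta([.4061,-.2832,.012],[np.pi,0,np.pi+.085])
c=snap("scene","s10")
cv2.imwrite("pics/s10c.png",cv2.resize(c["img"][190:250,190:260,::-1],(700,600),interpolation=cv2.INTER_CUBIC))
E
```

```text
t9.25 shift [-0.0019 -0.0011 -0.0028] turn [ 0.0025 -0.002   0.0001] F [-0.7 -0.   0.2] open 0.092
```

View pics/s10c.png

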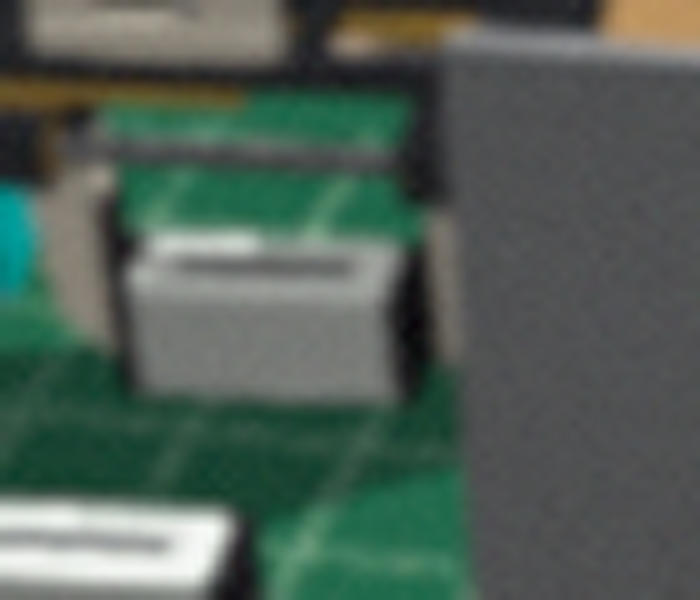

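Call:
{"fn": "jog_arm", "kwargs": {
  "series": [
    [1,[-0.001,-0.001,-0.003],[0,0,0]],
    [-1,[-0.001,-0.001,-0.003],[0,0,0]],
    [-1,[-0.001,-0.001,-0.003],[0,0,0]],
    [-1,[-0.001,-0.001,-0.003],[0,0,0]],
    [-1,[-0.001,-0.001,-0.003],[0,0,0]],
    [-1,[-0.001,-0.001,-0.003],[0,0,0]]
  ],
  "squeeze": 25
}}

```text
time: 9.8
tool_pos: [0.4065, -0.2845, 0.0147]
tool_rot: [-3.14, 0.001, -3.056]
contact_force: [1.5, 0.4, 6.7]
opening: 0.0847
```

```bash
python3 - <<'E'
from h import *
delta(ch2w([-.0205,-.072,.20]),[np.pi,0,np.pi+CY])
E
```

```text
t9.80 shift [-0.2175  0.2399 -0.1853] turn [-0.0015  0.0015  0.0392] F [1.5 0.4 6.7] open 0.0847
```

Call:
{"fn": "jog_arm", "kwargs": {
  "series": [
    [-1,[0,0,-0.04],[0,0,0]],
    [-1,[0,0,-0.08],[0,0,0]],
    [-1,[-0.01,0.02,-0.115],[0,0,0.01]],
    [-1,[-0.04,0.05,-0.14],[0,0,0.02]],
    [-1,[-0.06,0.075,-0.16],[0,0,0.039]],
    [-1,[-0.085,0.1,-0.165],[0,0,0.039]],
    [-1,[-0.11,0.125,-0.165],[0,0,0.039]],
    [-1,[-0.135,0.15,-0.165],[0,0,0.039]],
    [-1,[-0.16,0.175,-0.165],[0,0,0.039]],
    [-1,[-0.185,0.2,-0.165],[0,0,0.039]],
    [-1,[-0.2175,0.23,-0.165],[0,0,0.039]],
    [-1,[-0.2175,0.24,-0.165],[0,0,0.039]]
  ]
}}

```text
time: 10.8
tool_pos: [0.605, -0.0224, 0.1781]
tool_rot: [3.14, 0.001, -3.093]
contact_force: [-1.2, -0.6, -0.4]
opening: 0.0851
```

Call:
{"fn": "jog_arm", "kwargs": {
  "series": [
    [-1,[0,0,0],[0,0,0]],
    [-1,[0,0,0],[0,0,0]]
  ]
}}

```text
time: 10.97
tool_pos: [0.6014, -0.0258, 0.1782]
tool_rot: [3.141, -0.002, -3.094]
contact_force: [-0.1, -0.0, -0.7]
opening: 0.0847
```

```bash
python3 - <<'E'
from h import *
delta(ch2w([-.0205,-.072,.066]),[np.pi,0,np.pi+CY])
d=snap("top","t11");snap("scene","s11")
E
```

```text
t10.97 shift [-0.0014 -0.001   0.1122] turn [ 0.0001 -0.0022  0.002 ] F [-0.1 -0.  -0.7] open 0.0847
```

View pics/s11.png

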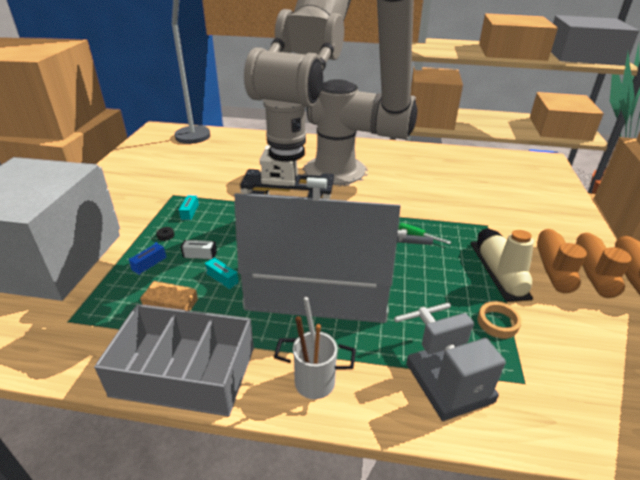

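Call:
{"fn": "jog_arm", "kwargs": {
  "series": [
    [-1,[0,0,0.03],[0,0,0]],
    [-1,[0,0,0.06],[0,0,0]],
    [-1,[0,0,0.085],[0,0,0]],
    [-1,[0,0,0.1],[0,0,0]],
    [-1,[0,0,0.107],[0,0,0]],
    [-1,[0,0,0.107],[0,0,0]],
    [-1,[0,0,0.111],[0,0,0]],
    [-1,[0,0,0.111],[0,0,0]]
  ]
}}

```text
time: 11.73
tool_pos: [0.6027, -0.027, 0.0689]
tool_rot: [-3.141, 0.002, -3.096]
contact_force: [0.7, 0.3, -1.4]
opening: 0.0847
```

```bash
python3 - <<'E'
from h import *
delta(ch2w([-.0205,-.072,.066]),[np.pi,0,np.pi+CY])
E
```

```text
t11.73 shift [0.0001 0.0002 0.0029] turn [-0.0003  0.0017 -0.0005] F [ 0.7  0.3 -1.4] open 0.0847
```

Call:
{"fn": "jog_arm", "kwargs": {
  "series": [
    [-1,[0,0,0.002],[0,0,0]],
    [-1,[0,0,0.004],[0,0,0]],
    [-1,[0,0,0.004],[0,0,0]]
  ]
}}

```text
time: 11.98
tool_pos: [0.6028, -0.0265, 0.0648]
tool_rot: [-3.141, 0.002, -3.095]
contact_force: [1.1, -0.6, 0.6]
opening: 0.0849
```

Call:
{"fn": "jog_arm", "kwargs": {
  "series": [
    [-1,[0,0,0.002],[0,0,0]],
    [-1,[0,0,0.003],[0,0,0]],
    [-1,[0,0,0.003],[0,0,0]]
  ]
}}

```text
time: 12.23
tool_pos: [0.6029, -0.0265, 0.0647]
tool_rot: [-3.141, 0.003, -3.095]
contact_force: [-8.2, -0.4, 21.2]
opening: 0.0851
```

Call:
{"fn": "jog_arm", "kwargs": {
  "series": [
    [-1,[0,0,-0.002],[0,0,0]],
    [1,[0,0,-0.002],[0,0,0]],
    [1,[0,0,-0.002],[0,0,0]],
    [1,[0,0,-0.002],[0,0,0]],
    [1,[0,0,-0.002],[0,0,0]],
    [1,[0,0,-0.01],[0,0,0]],
    [1,[0,0,-0.025],[0,0,0]],
    [-1,[0,0,-0.06],[0,0,0]],
    [-1,[0,0,-0.09],[0,0,0]],
    [-1,[0,-0.03,-0.11],[0,0,0]],
    [-1,[0,-0.055,-0.11],[0,0,0]],
    [-1,[0,-0.06,-0.11],[0,0,0]]
  ]
}}

```text
time: 13.23
tool_pos: [0.606, -0.0898, 0.1733]
tool_rot: [-3.139, 0.004, -3.097]
contact_force: [0.1, -0.2, -0.5]
opening: 0.0629
```

```bash
python3 - <<'E'
from h import *
delta(ch2w([-.0205,-.134,.066]),[np.pi,0,np.pi+CY])
d=snap("top","t12")
cv2.imwrite("pics/t12c.png",cv2.resize(d["img"][130:260,240:420,::-1],None,fx=4,fy=4,interpolation=cv2.INTER_CUBIC))
E
```

```text
t13.23 shift [0.0009 0.0014 0.1073] turn [-0.0027  0.004  -0.0018] F [ 0.1 -0.2 -0.5] open 0.0629
```

View pics/t12c.png

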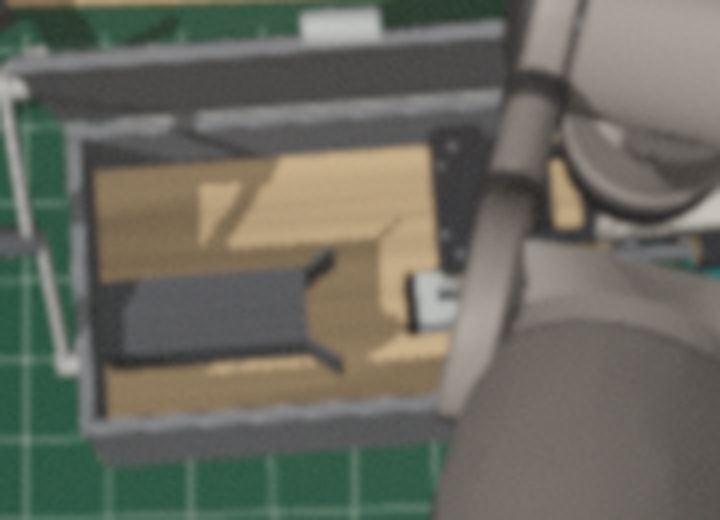

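```bash
python3 - <<'E'
from h import *
d=load("t12.npz");P=w2ch(cloud(d).reshape(-1,3)).reshape(480,640,3)
m=(P[...,2]>.08)&(P[...,2]<.092)&(abs(P[...,0]+.02)<.03)&(P[...,1]<-.01)&(P[...,1]>-.05)
w=P[m];print(len(w),np.percentile(w,[2,98],axis=0).round(4))
delta(ch2w([-.0205,-.072,.066]),[np.pi,0,np.pi+CY])
E
```

```text
125 [[-0.0345 -0.0494  0.0811]
 [-0.0055 -0.0278  0.091 ]]
t13.28 shift [1.000e-04 6.240e-02 1.059e-01] turn [-0.0011  0.0015 -0.0026] F [ 0.3 -1.2  0.3] open 0.0593
```

Call:
{"fn": "jog_arm", "kwargs": {
  "series": [
    [1,[0,0.03,0],[0,0,0]],
    [1,[0.001,0.063,0.0],[0,0,0]],
    [1,[0.001,0.063,0],[0,0,0]],
    [1,[0.001,0.063,0.01],[0,0,0]],
    [1,[0.001,0.063,0.03],[0,0,0]],
    [1,[0.001,0.063,0.055],[0,0,0]],
    [1,[0.001,0.063,0.065],[0,0,0]],
    [1,[0.001,0.063,0.065],[0,0,0]]
  ]
}}

```text
time: 13.95
tool_pos: [0.5989, -0.0234, 0.1024]
tool_rot: [3.14, -0.007, -3.096]
contact_force: [-0.4, -0.0, 0.3]
opening: 0.0915
```

```bash
python3 - <<'E'
from h import *
delta(ch2w([-.0205,-.072,.066]),[np.pi,0,np.pi+CY])
E
```

```text
t13.95 shift [-0.0037 -0.0036  0.0364] turn [ 0.0014 -0.0068 -0.0002] F [-0.4 -0.   0.3] open 0.0915
```

Call:
{"fn": "jog_arm", "kwargs": {
  "series": [
    [1,[-0.001,-0.001,0],[0,0,0]],
    [1,[-0.001,-0.001,0],[0,0,0]]
  ]
}}

```text
time: 14.12
tool_pos: [0.603, -0.0249, 0.107]
tool_rot: [-3.141, 0.002, -3.096]
contact_force: [0.0, 0.6, 0.4]
opening: 0.0918
```

```bash
python3 - <<'E'
from h import *
delta(ch2w([-.0205,-.0715,.066]),[np.pi,0,np.pi+CY])
E
```

```text
t14.12 shift [ 0.0006 -0.0013  0.041 ] turn [-0.0004  0.0018 -0.0002] F [0.  0.6 0.4] open 0.0918
```

Call:
{"fn": "jog_arm", "kwargs": {
  "series": [
    [1,[0,-0.001,0.005],[0,0,0]],
    [1,[0,-0.001,0.015],[0,0,0]],
    [1,[0,-0.001,0.028],[0,0,0]],
    [1,[0,-0.001,0.04],[0,0,0]],
    [1,[0,-0.001,0.042],[0,0,0]]
  ]
}}

```text
time: 14.53
tool_pos: [0.6008, -0.0252, 0.0617]
tool_rot: [3.141, -0.003, -3.096]
contact_force: [-0.6, 0.7, -0.8]
opening: 0.0919
```

Straddled without contact. Drag it 22 mm toward the tube.

Call:
{"fn": "jog_arm", "kwargs": {
  "series": [
    [1,[0,0.003,0],[0,0,0]],
    [1,[0,0.008,0],[0,0,0]],
    [1,[0,0.013,0],[0,0,0]],
    [1,[0,0.018,0],[0,0,0]],
    [1,[0,0.022,0],[0,0,0]],
    [1,[0,0.022,0],[0,0,0]],
    [1,[0,0.02,-0.001],[0,0,0]],
    [1,[0,0.02,-0.02],[0,0,0]],
    [1,[0,0.0,-0.055],[0,0,0]],
    [-1,[0,-0.035,-0.075],[0,0,0]],
    [-1,[0,-0.047,-0.075],[0,0,0]],
    [-1,[0,-0.047,-0.075],[0,0,0]]
  ]
}}

```text
time: 15.53
tool_pos: [0.6051, -0.0756, 0.1404]
tool_rot: [-3.14, 0.003, -3.099]
contact_force: [-0.3, 0.4, -0.3]
opening: 0.0766
```

Call:
{"fn": "jog_arm", "kwargs": {
  "series": [
    [-1,[0,0,0],[0,0,0]],
    [-1,[0,0,0],[0,0,0]],
    [-1,[0,0,0],[0,0,0]],
    [-1,[0,0,0],[0,0,0]],
    [-1,[0,0,0],[0,0,0]],
    [-1,[0,0,0],[0,0,0]],
    [-1,[0,0,0],[0,0,0]],
    [-1,[0,0,0],[0,0,0]],
    [-1,[0,0,0],[0,0,0]],
    [-1,[0,0,0],[0,0,0]],
    [-1,[0,0,0],[0,0,0]]
  ]
}}

```text
time: 16.45
tool_pos: [0.6043, -0.0724, 0.1391]
tool_rot: [3.142, 0.0, -3.095]
contact_force: [0.1, 0.4, -0.6]
opening: 0.003
```

```bash
python3 - <<'E'
from h import *
d=snap("top","t13");P=w2ch(cloud(d).reshape(-1,3)).reshape(480,640,3)
m=(P[...,2]>.08)&(P[...,2]<.092)&(abs(P[...,0]+.02)<.03)&(P[...,1]<.01)&(P[...,1]>-.1)
w=P[m];print(len(w),np.percentile(w,[2,98],axis=0).round(4))
delta(ch2w([-.0205,-.120,.062]),[np.pi,0,np.pi+CY])
cv2.imwrite("pics/t13c.png",cv2.resize(d["img"][130:260,240:420,::-1],None,fx=4,fy=4,interpolation=cv2.INTER_CUBIC))
E
```

```text
126 [[-0.0317 -0.0328  0.0814]
 [-0.0025 -0.0067  0.0906]]
t16.50 shift [-0.0003 -0.0024  0.077 ] turn [0.0001 0.0001 0.0002] F [-0.6  0.9  0. ] open 0.0012
```

View pics/t13c.png

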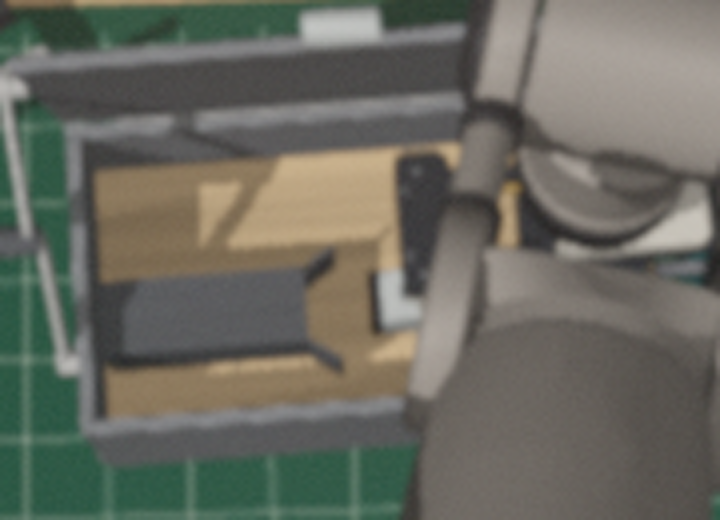

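Call:
{"fn": "jog_arm", "kwargs": {
  "series": [
    [-1,[0.001,-0.0025,0.01],[0,0,0]],
    [-1,[0.001,-0.0025,0.035],[0,0,0]],
    [-1,[0.001,-0.0025,0.06],[0,0,0]],
    [-1,[0.001,-0.0025,0.075],[0,0,0]],
    [-1,[0.001,-0.0025,0.075],[0,0,0]],
    [-1,[0.001,0.005,0.075],[0,0,0]],
    [-1,[0.001,0.015,0.075],[0,0,0]],
    [-1,[0.001,0.025,0.075],[0,0,0]],
    [-1,[0.001,0.035,0.075],[0,0,0]],
    [-1,[0.001,0.045,0.075],[0,0,0]],
    [-1,[0.001,0.055,0.075],[0,0,0]],
    [-1,[0.001,0.055,0.075],[0,0,0]]
  ]
}}

```text
time: 17.5
tool_pos: [0.601, -0.0155, 0.0649]
tool_rot: [3.141, 0.001, -3.094]
contact_force: [-0.2, -0.1, -0.1]
opening: 0.0004
```

```bash
python3 - <<'E'
from h import *
d=snap("top","t14")
delta(ch2w([-.0205,-.009,.062]),[np.pi,0,np.pi+CY])
cv2.imwrite("pics/t14c.png",cv2.resize(d["img"][130:260,240:420,::-1],None,fx=4,fy=4,interpolation=cv2.INTER_CUBIC))
E
```

```text
t17.55 shift [-0.0012  0.0521  0.0027] turn [0.0003 0.0011 0.0018] F [ 0.3  0.  -0.2] open 0.0007
```

View pics/t14c.png

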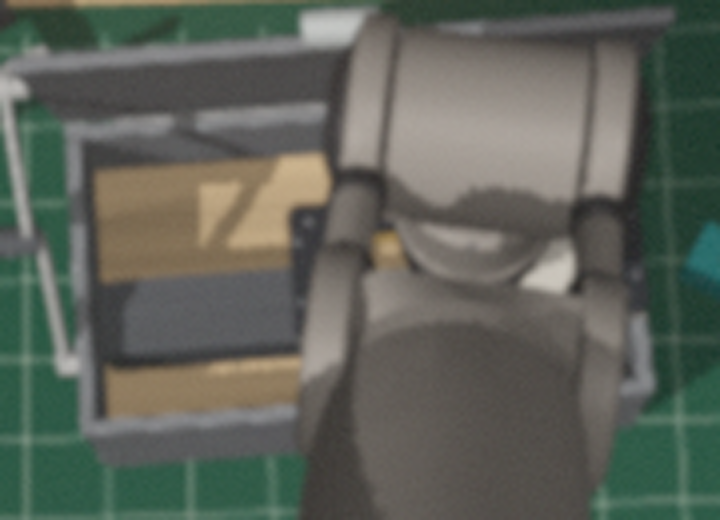

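Call:
{"fn": "jog_arm", "kwargs": {
  "series": [
    [-1,[-0.001,0.008,0.001],[0,0,0]],
    [-1,[-0.001,0.018,0.001],[0,0,0]],
    [-1,[-0.001,0.028,0.001],[0,0,0]],
    [-1,[-0.001,0.038,0.001],[0,0,0]],
    [-1,[-0.001,0.048,0.001],[0,0,0]],
    [-1,[-0.001,0.053,0.001],[0,0,0]],
    [-1,[-0.001,0.053,0.001],[0,0,0]]
  ]
}}

```text
time: 18.13
tool_pos: [0.5991, 0.0374, 0.0629]
tool_rot: [3.141, -0.0, -3.094]
contact_force: [-0.7, -0.1, 0.6]
opening: 0.0003
```

```bash
python3 - <<'E'
from h import *
delta(ch2w([-.0205,-.009,.062]),[np.pi,0,np.pi+CY])
E
```

```text
t18.13 shift [-0.0005 -0.0012  0.0009] turn [ 0.0007 -0.0002  0.0017] F [-0.7 -0.1  0.6] open 0.0003
```

Call:
{"fn": "jog_arm", "kwargs": {
  "series": [
    [-1,[0,-0.01,0],[0,0,0]],
    [-1,[0,-0.012,-0.035],[0,0,0]],
    [-1,[0,-0.02,-0.075],[0,0,0]],
    [0,[0.01,-0.04,-0.105],[0,0,0]],
    [1,[0.02,-0.08,-0.115],[0,0,0]],
    [1,[0.03,-0.12,-0.115],[0,0,0]],
    [1,[0.04,-0.16,-0.115],[0,0,0]],
    [1,[0.05,-0.2,-0.115],[0,0,0]],
    [1,[0.06,-0.24,-0.11],[0,0,-0.02]],
    [1,[0.07,-0.28,-0.09],[0,0,-0.03]],
    [1,[0.074,-0.31,-0.06],[0,0,-0.03]],
    [1,[0.074,-0.32,-0.03],[0,0,-0.03]]
  ]
}}

```text
time: 19.13
tool_pos: [0.5397, -0.2936, 0.0937]
tool_rot: [-3.137, 0.004, -3.07]
contact_force: [-0.2, 0.6, 0.2]
opening: 0.056
```

Call:
{"fn": "jog_arm", "kwargs": {
  "series": [
    [1,[0,0,0],[0,0,0]],
    [1,[0,0,0],[0,0,0]],
    [1,[0,0,0],[0,0,0]],
    [1,[0,0,0],[0,0,0]]
  ]
}}

```text
time: 19.47
tool_pos: [0.5414, -0.2872, 0.0951]
tool_rot: [-3.14, 0.003, -3.064]
contact_force: [0.6, 0.0, 0.5]
opening: 0.0823
```

```bash
python3 - <<'E'
from h import *
delta([.5397,-.2857,.012],[np.pi,0,np.pi+.08])
d=snap("top","t15");c=snap("scene","s15")
cv2.imwrite("pics/t15c.png",cv2.resize(d["img"][130:260,240:420,::-1],None,fx=4,fy=4,interpolation=cv2.INTER_CUBIC))
im=cv2.resize(c["img"][220:280,165:235,::-1],(700,600),interpolation=cv2.INTER_CUBIC)
q=np.array([[sx*.015,sy*.0425,0] for sx,sy in((1,1),(1,-1),(-1,-1),(-1,1))])
for z in(0,.036):
    pp=proj(c,Ro.from_euler('z',.08).apply(q)+[.5397,-.2857,z]);cv2.polylines(im,[((pp+.5-[165,220])*10).astype(int)],True,(0,0,255),1)
cv2.imwrite("pics/s15c.png",im)
E
```

```text
t19.47 shift [0.0018 0.0018 0.0831] turn [-0.0018  0.0028 -0.0027] F [0.6 0.  0.5] open 0.0823
```

View pics/t15c.png

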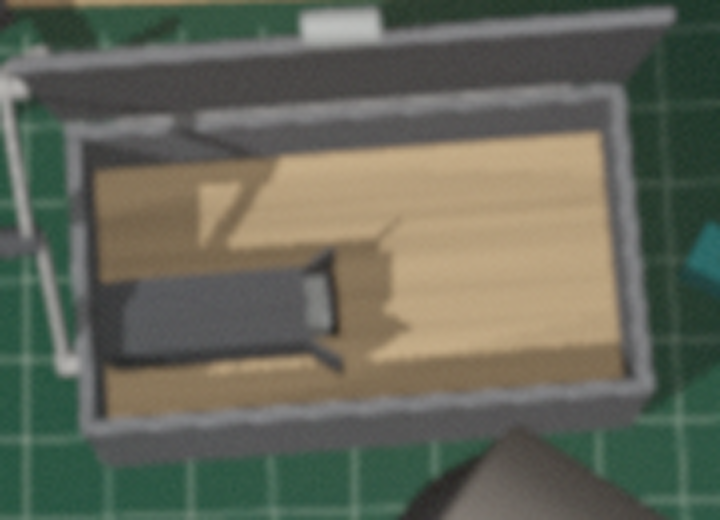

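View pics/s15c.png

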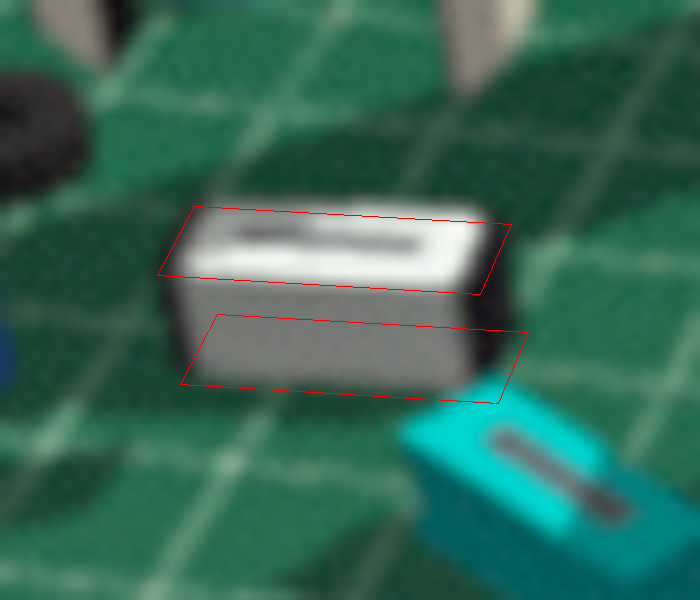

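Call:
{"fn": "jog_arm", "kwargs": {
  "series": [
    [1,[0.001,0.001,0.02],[0,0,0.01]],
    [1,[0.001,0.001,0.04],[0,0,0.01]],
    [1,[0.001,0.001,0.04],[0,0,0.01]],
    [1,[0.001,0.001,0.04],[0,0,0.01]]
  ]
}}

```text
time: 19.9
tool_pos: [0.5392, -0.2858, 0.0534]
tool_rot: [3.141, -0.0, -3.074]
contact_force: [-0.0, 0.8, 1.1]
opening: 0.0917
```

```bash
python3 - <<'E'
from h import *
delta([.5397,-.2857,.012],[np.pi,0,np.pi+.068])
E
```

```text
t19.90 shift [-0.0005  0.      0.0414] turn [ 0.0005 -0.0005 -0.0006] F [-0.   0.8  1.1] open 0.0917
```

Call:
{"fn": "jog_arm", "kwargs": {
  "series": [
    [1,[-0.0005,0,0.008],[0,0,0]],
    [1,[-0.0005,0,0.018],[0,0,0]],
    [1,[-0.0005,0,0.03],[0,0,0]],
    [1,[-0.0005,0,0.04],[0,0,0]],
    [1,[-0.0005,0,0.04],[0,0,0]]
  ]
}}

```text
time: 20.32
tool_pos: [0.5382, -0.2856, 0.0102]
tool_rot: [3.139, -0.003, -3.075]
contact_force: [-1.1, -0.4, 0.1]
opening: 0.0919
```

Call:
{"fn": "jog_arm", "kwargs": {
  "series": [
    [-1,[0,0,0],[0,0,0]],
    [-1,[0,0,0],[0,0,0]],
    [-1,[0,0,0],[0,0,0]],
    [-1,[0,0,0],[0,0,0]],
    [-1,[0,0,0],[0,0,0]]
  ]
}}

```text
time: 20.73
tool_pos: [0.5397, -0.2866, 0.0133]
tool_rot: [-3.141, 0.0, -3.075]
contact_force: [-0.6, -0.2, -1.7]
opening: 0.085
```

```bash
python3 - <<'E'
from h import *
delta(ch2w([-.0205,-.055,.18]),[np.pi,0,np.pi+CY])
c=snap("scene","s16")
cv2.imwrite("pics/s16c.png",cv2.resize(c["img"][220:280,165:235,::-1],(700,600),interpolation=cv2.INTER_CUBIC))
E
```

```text
t20.73 shift [-0.0803  0.2721 -0.1667] turn [-0.0002  0.0005  0.0202] F [-0.6 -0.2 -1.7] open 0.085
```

View pics/s16c.png

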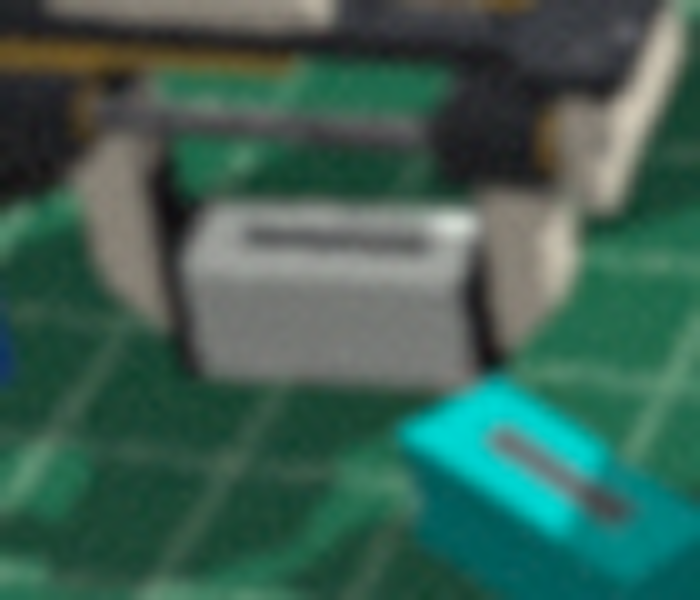

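Call:
{"fn": "jog_arm", "kwargs": {
  "series": [
    [-1,[0,0,-0.04],[0,0,0]],
    [-1,[0,0,-0.08],[0,0,0]],
    [-1,[-0.005,0.02,-0.115],[0,0,0.01]],
    [-1,[-0.01,0.04,-0.15],[0,0,0.02]],
    [-1,[-0.02,0.08,-0.165],[0,0,0.02]],
    [-1,[-0.035,0.12,-0.165],[0,0,0.02]],
    [-1,[-0.045,0.155,-0.165],[0,0,0.02]],
    [-1,[-0.055,0.19,-0.165],[0,0,0.02]],
    [-1,[-0.065,0.225,-0.165],[0,0,0.02]],
    [-1,[-0.075,0.255,-0.165],[0,0,0.02]],
    [-1,[-0.08,0.27,-0.165],[0,0,0.02]],
    [-1,[-0.08,0.27,-0.165],[0,0,0.02]]
  ]
}}

```text
time: 21.78
tool_pos: [0.602, -0.008, 0.1781]
tool_rot: [3.14, 0.001, -3.091]
contact_force: [-0.5, -0.5, -1.0]
opening: 0.0852
```

Call:
{"fn": "jog_arm", "kwargs": {
  "series": [
    [-1,[0,0,0],[0,0,0]],
    [-1,[0,0,0.03],[0,0,0]],
    [-1,[0,0,0.04],[0,0,0]],
    [-1,[0,0,0.04],[0,0,0]]
  ]
}}

```text
time: 22.12
tool_pos: [0.5993, -0.0129, 0.135]
tool_rot: [3.14, -0.007, -3.097]
contact_force: [-0.8, -0.3, -1.4]
opening: 0.085
```

```bash
python3 - <<'E'
from h import *
delta(ch2w([-.0205,-.057,.064]),[np.pi,0,np.pi+CY])
E
```

```text
t22.12 shift [-0.0031  0.0009  0.071 ] turn [ 0.0011 -0.0067 -0.0014] F [-0.8 -0.3 -1.4] open 0.085
```

Call:
{"fn": "jog_arm", "kwargs": {
  "series": [
    [-1,[-0.001,0.001,0.02],[0,0,0]],
    [-1,[-0.001,0.001,0.04],[0,0,0]],
    [-1,[-0.001,0.001,0.06],[0,0,0]],
    [-1,[-0.001,0.001,0.068],[0,0,0]],
    [-1,[-0.001,0.001,0.072],[0,0,0]],
    [-1,[-0.001,0.001,0.074],[0,0,0]],
    [-1,[-0.001,0.001,0.074],[0,0,0]]
  ]
}}

```text
time: 22.7
tool_pos: [0.603, -0.0112, 0.0648]
tool_rot: [-3.141, 0.001, -3.096]
contact_force: [-0.8, 0.4, -1.4]
opening: 0.085
```

Call:
{"fn": "jog_arm", "kwargs": {
  "series": [
    [-1,[0,0,0.002],[0,0,0]],
    [-1,[0,0,0.003],[0,0,0]],
    [-1,[0,0,0.003],[0,0,0]]
  ]
}}

```text
time: 22.95
tool_pos: [0.6034, -0.011, 0.0626]
tool_rot: [-3.141, 0.003, -3.095]
contact_force: [-0.8, -1.0, 3.7]
opening: 0.085
```

Call:
{"fn": "jog_arm", "kwargs": {
  "series": [
    [1,[0,0,0],[0,0,0]],
    [1,[0,0,0],[0,0,0]],
    [1,[0,0,0],[0,0,0]],
    [1,[0,0,0],[0,0,0]],
    [1,[0,0,-0.008],[0,0,0]],
    [1,[0,0,-0.025],[0,0,0]],
    [-1,[0,-0.005,-0.055],[0,0,0]],
    [-1,[0,-0.04,-0.075],[0,0,0]],
    [-1,[0,-0.064,-0.075],[0,0,0]],
    [-1,[0,-0.064,-0.075],[0,0,0]],
    [-1,[0,-0.064,-0.075],[0,0,0]],
    [-1,[0,-0.064,-0.075],[0,0,0]]
  ]
}}

```text
time: 23.95
tool_pos: [0.6051, -0.0743, 0.1359]
tool_rot: [3.141, -0.001, -3.096]
contact_force: [-0.6, -0.5, 1.0]
opening: 0.0564
```

Call:
{"fn": "jog_arm", "kwargs": {
  "series": [
    [-1,[0,0,0],[0,0,0]],
    [-1,[0,0,0],[0,0,0]],
    [-1,[0,0,0],[0,0,0]],
    [-1,[0,0,0],[0,0,0]],
    [-1,[0,0,0],[0,0,0]],
    [-1,[0,0,0],[0,0,0]],
    [-1,[0,0,0],[0,0,0]]
  ]
}}

```text
time: 24.53
tool_pos: [0.6055, -0.0746, 0.136]
tool_rot: [3.142, -0.0, -3.095]
contact_force: [0.9, -0.4, 0.3]
opening: 0.0098
```

```bash
python3 - <<'E'
from h import *
d=snap("top","t17");P=w2ch(cloud(d).reshape(-1,3)).reshape(480,640,3)
m=(P[...,2]>.08)&(P[...,2]<.092)&(abs(P[...,0]+.02)<.03)&(P[...,1]<.0)&(P[...,1]>-.1)
w=P[m];print(len(w),np.percentile(w,[2,98],axis=0).round(4))
delta(ch2w([-.0205,-.121,.062]),[np.pi,0,np.pi+CY])
cv2.imwrite("pics/t17c.png",cv2.resize(d["img"][130:260,240:420,::-1],None,fx=4,fy=4,interpolation=cv2.INTER_CUBIC))
E
```

```text
114 [[-0.0342 -0.0354  0.0807]
 [-0.0051 -0.0122  0.09  ]]
t24.58 shift [ 0.0007 -0.001   0.074 ] turn [ 0.0001 -0.      0.0003] F [-0.3 -0.3  1. ] open 0.0055
```

View pics/t17c.png

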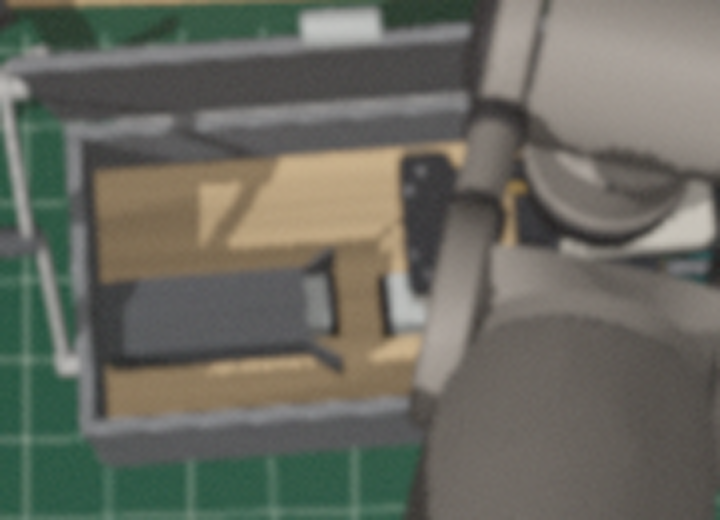

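Call:
{"fn": "jog_arm", "kwargs": {
  "series": [
    [-1,[0.0005,-0.002,0.01],[0,0,0]],
    [-1,[0.0005,-0.002,0.035],[0,0,0]],
    [-1,[0.0005,-0.002,0.06],[0,0,0]],
    [-1,[0.0005,-0.002,0.073],[0,0,0]],
    [-1,[0.0005,-0.002,0.073],[0,0,0]],
    [-1,[0.0005,0.006,0.073],[0,0,0]],
    [-1,[0.0005,0.015,0.073],[0,0,0]],
    [-1,[0.0005,0.025,0.073],[0,0,0]],
    [-1,[0.0005,0.035,0.073],[0,0,0]],
    [-1,[0.0005,0.045,0.073],[0,0,0]],
    [-1,[0.0005,0.055,0.073],[0,0,0]],
    [-1,[0.0005,0.055,0.073],[0,0,0]]
  ]
}}

```text
time: 25.58
tool_pos: [0.6029, -0.0195, 0.0643]
tool_rot: [-3.14, 0.002, -3.094]
contact_force: [-0.4, -2.6, 2.5]
opening: 0.0
```

```bash
python3 - <<'E'
from h import *
delta(ch2w([-.0205,-.049,.062]),[np.pi,0,np.pi+CY])
E
```

```text
t25.58 shift [0.0007 0.0158 0.0023] turn [-0.002   0.0019  0.0011] F [-0.4 -2.6  2.5] open 0.0
```

Call:
{"fn": "jog_arm", "kwargs": {
  "series": [
    [-1,[0,0.005,0.001],[0,0,0]],
    [-1,[0,0.01,0.001],[0,0,0]],
    [-1,[0,0.014,0.001],[0,0,0]],
    [-1,[0,0.014,0.001],[0,0,0]]
  ]
}}

```text
time: 25.92
tool_pos: [0.6018, -0.0044, 0.0622]
tool_rot: [3.141, 0.0, -3.094]
contact_force: [0.7, 0.9, -0.1]
opening: 0.0004
```

Call:
{"fn": "jog_arm", "kwargs": {
  "series": [
    [-1,[0,0.003,0],[0,0,0]],
    [-1,[0,0.003,0],[0,0,0]]
  ]
}}

```text
time: 26.08
tool_pos: [0.6018, -0.0038, 0.0621]
tool_rot: [-3.139, 0.0, -3.095]
contact_force: [-1.1, -8.0, 2.4]
opening: 0.0005
```

```bash
python3 - <<'E'
from h import *
delta(ch2w([-.0205,-.049,.062]),[np.pi,0,np.pi+CY])
E
```

```text
t26.08 shift [0.0003 0.0001 0.0001] turn [-0.0023  0.0001  0.0009] F [-1.1 -8.   2.4] open 0.0005
```

Call:
{"fn": "jog_arm", "kwargs": {
  "series": [
    [-1,[0,0.002,0],[0,0,0]],
    [-1,[0,0.003,0],[0,0,0]],
    [-1,[0,0.003,0],[0,0,0]]
  ]
}}

```text
time: 26.33
tool_pos: [0.6018, -0.0037, 0.0622]
tool_rot: [-3.136, 0.0, -3.095]
contact_force: [-0.1, -19.0, 1.7]
opening: 0.0004
```

Call:
{"fn": "jog_arm", "kwargs": {
  "series": [
    [-1,[0,-0.008,0],[0,0,0]],
    [-1,[0,-0.01,-0.03],[0,0,0]],
    [-1,[0,-0.01,-0.07],[0,0,0]],
    [-1,[0.005,-0.005,-0.11],[0,0,0]],
    [-1,[0.015,0.02,-0.145],[0,0,0]],
    [-1,[0.03,0.055,-0.165],[0,0,0]],
    [-1,[0.04,0.09,-0.185],[0,0,0]],
    [-1,[0.04,0.13,-0.185],[0,0,0]],
    [-1,[0.04,0.17,-0.185],[0,0,0.12]],
    [-1,[0.04,0.21,-0.185],[0,0,0.24]],
    [-1,[0.04,0.25,-0.185],[0,0,0.36]],
    [-1,[0.04,0.278,-0.185],[0,0,0.48]]
  ]
}}

```text
time: 27.33
tool_pos: [0.5474, 0.2794, 0.2466]
tool_rot: [3.141, -0.002, 2.709]
contact_force: [0.2, -1.1, -0.3]
opening: 0.0004
```

Call:
{"fn": "jog_arm", "kwargs": {
  "series": [
    [-1,[0,0,0],[0,0,0.12]],
    [-1,[0,0,0],[0,0,0.24]],
    [-1,[0,0,0],[0,0,0.36]],
    [-1,[0,0,0],[0,0,0.48]],
    [-1,[0,0,0],[0,0,0.6]],
    [-1,[0,0,0],[0,0,0.72]],
    [-1,[0,0,0],[0,0,0.84]],
    [-1,[0,0,0],[0,0,0.96]],
    [-1,[0,0,0],[0,0,1.09]],
    [-1,[0,0,0],[0,0,1.09]],
    [-1,[0,0,0],[0,0,1.09]]
  ]
}}

```text
time: 28.25
tool_pos: [0.5483, 0.2764, 0.2466]
tool_rot: [-3.14, -0.0, 1.627]
contact_force: [0.5, 1.0, 0.4]
opening: 0.0001
```

```bash
python3 - <<'E'
from h import *
from stay import stay
print(delta(ch2w([.008,.229,.19]),[np.pi,0,np.pi/2+CY]))
d=snap("top","t18");s=snap("scene","s18")
P=w2ch(cloud(d).reshape(-1,3)).reshape(480,640,3)
m=(P[...,2]>.078)&(P[...,2]<.094)&(abs(P[...,0]+.02)<.03)&(P[...,1]<.03)&(P[...,1]>-.06)
w=P[m];print(len(w),np.percentile(w,[2,98],axis=0).round(4))
E
```

```text
t28.25 shift [-0.0051  0.0688  0.0565] turn [-0.0011 -0.0004  0.0105] F [0.5 1.  0.4] open 0.0001
(array([-0.00506552,  0.06876883,  0.0564991 ]), array([-0.0011408 , -0.00036949,  0.01051346]))
373 [[-0.045  -0.029   0.0798]
 [ 0.005   0.0292  0.0932]]
```

View pics/t18.png

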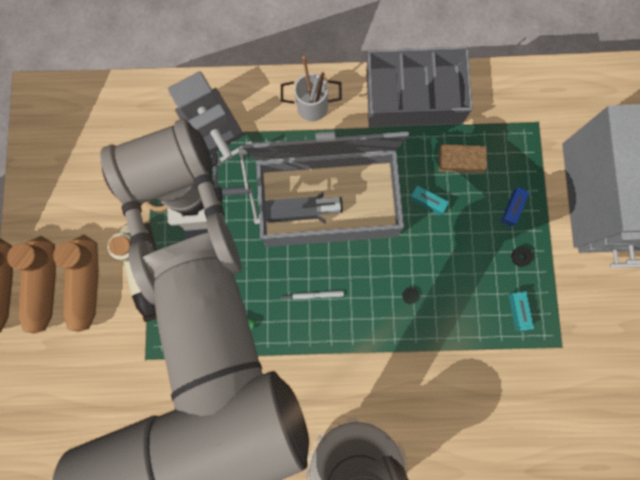

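View pics/s18.png

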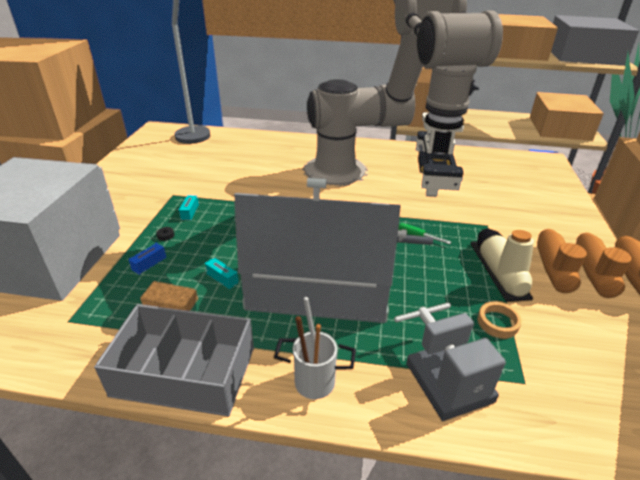

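```bash
python3 - <<'E'
from h import *
from stay import stay
d=load("t18.npz");W=cloud(d);P=w2ch(W.reshape(-1,3)).reshape(480,640,3)
d=load("t15.npz");stay(d);Q=w2ch(cloud(d).reshape(-1,3)).reshape(480,640,3)
m=(Q[...,1]>.185)&(Q[...,1]<.25)&(abs(Q[...,0])<.05)&(Q[...,2]>.1)
w=Q[m];print("pin",len(w),np.percentile(w,[2,50,98],axis=0).round(4))
m=(Q[...,1]>.17)&(Q[...,1]<.35)&(Q[...,0]>.05)&(Q[...,0]<.2)&(Q[...,2]>.03)
w=Q[m]
for x0 in np.arange(.05,.2,.02):
    a=w[(w[:,0]>=x0)&(w[:,0]<x0+.02)]
    if len(a): print(x0.round(2),len(a),a.min(0).round(3),a.max(0).round(3))
E
```

```text
upper ang 0.819 lower ang 0.964 bend 0.146 n 63 67 [0.04698103 0.21897501] [-0.02838556  0.13510549]
pin 217 [[-0.002   0.1858  0.1737]
 [ 0.0045  0.2147  0.1811]
 [ 0.0136  0.2422  0.1863]]
0.05 42 [0.05  0.17  0.207] [0.07  0.177 0.244]
0.07 11 [0.071 0.171 0.236] [0.077 0.177 0.243]
0.09 74 [0.091 0.241 0.073] [0.11  0.287 0.084]
0.11 114 [0.111 0.205 0.065] [0.13 0.26 0.09]
0.13 100 [0.13  0.172 0.074] [0.15  0.252 0.089]
0.15 187 [0.15  0.175 0.03 ] [0.17  0.315 0.133]
0.17 483 [0.17  0.215 0.03 ] [0.19  0.324 0.136]
0.19 263 [0.19  0.205 0.03 ] [0.2   0.331 0.137]
```

Call:
{"fn": "jog_arm", "kwargs": {
  "series": [
    [-1,[-0.005,0.03,0.01],[0,0,0.01]],
    [-1,[-0.005,0.062,0.03],[0,0,0.01]],
    [-1,[-0.005,0.064,0.05],[0,0,0.01]],
    [-1,[-0.005,0.064,0.057],[0,0,0.01]],
    [-1,[-0.005,0.064,0.057],[0,0,0.01]]
  ]
}}

```text
time: 28.77
tool_pos: [0.6114, 0.274, 0.1871]
tool_rot: [-3.136, 0.001, 1.615]
contact_force: [-0.6, -0.4, 0.0]
opening: 0.0006
```

```bash
python3 - <<'E'
from h import *
delta(ch2w([.004,.229,.182]),[np.pi,0,np.pi/2+CY])
s=snap("scene","s19")
cv2.imwrite("pics/s19c.png",cv2.resize(s["img"][130:290,350:480,::-1],(600,740),interpolation=cv2.INTER_CUBIC)[:600])
E
```

```text
t28.77 shift [0.0009 0.0018 0.0051] turn [-0.0057  0.0012 -0.0018] F [-0.6 -0.4  0. ] open 0.0006
```

View pics/s19c.png

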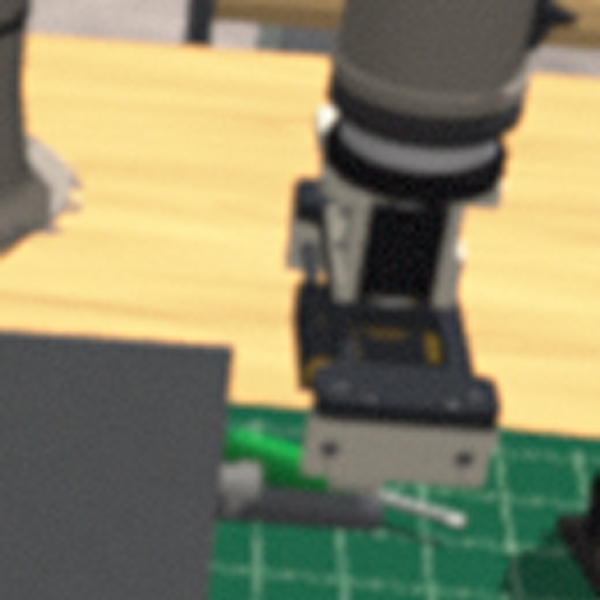

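Call:
{"fn": "jog_arm", "kwargs": {
  "series": [
    [-1,[0,0.001,0.006],[0,0,0]],
    [-1,[0,0.006,0.011],[0,0,0]],
    [-1,[0,0.011,0.016],[0,0,0]],
    [-1,[0,0.015,0.021],[0,0,0]],
    [-1,[0,0.015,0.021],[0,0,0]]
  ]
}}

```text
time: 29.23
tool_pos: [0.6308, 0.2756, 0.1709]
tool_rot: [3.134, -0.002, 1.614]
contact_force: [2.3, 1.1, 3.4]
opening: 0.0005
```

```bash
python3 - <<'E'
from h import *
from stay import stay
delta(ch2w([.004,.229,.182]),[np.pi,0,np.pi/2+CY])
stay(snap("top","t20"))
E
```

```text
t29.23 shift [ 0.0002 -0.0176 -0.0113] turn [ 0.0076 -0.002  -0.0032] F [2.3 1.1 3.4] open 0.0005
upper ang 1.557 lower ang 1.556 bend -0.001 n 319 257 [0.04308294 0.43221298] [-0.02237765  0.42022502]
```

Call:
{"fn": "jog_arm", "kwargs": {
  "series": [
    [-1,[0,0.003,0.006],[0,0,0]],
    [-1,[0,0.006,0.012],[0,0,0]],
    [-1,[0,0.009,0.018],[0,0,0]],
    [-1,[0,0.011,0.024],[0,0,0]],
    [-1,[0,0.012,0.029],[0,0,0]],
    [-1,[0,0.012,0.029],[0,0,0]]
  ]
}}

```text
time: 29.78
tool_pos: [0.6403, 0.2754, 0.14]
tool_rot: [3.141, -0.0, 1.614]
contact_force: [-0.3, -0.7, 0.3]
opening: 0.0006
```

```bash
python3 - <<'E'
from h import *
delta(ch2w([.004,.229,.182]),[np.pi,0,np.pi/2+CY])
s=snap("scene","s21");d=snap("top","t21")
a=cv2.resize(s["img"][150:310,340:480,::-1],(400,460),interpolation=cv2.INTER_CUBIC);b=cv2.resize(d["img"][110:250,200:340,::-1],(400,460),interpolation=cv2.INTER_CUBIC)
cv2.imwrite("pics/x21.png",np.hstack([a,b]))
E
```

```text
t29.78 shift [ 0.0008 -0.0271 -0.042 ] turn [ 0.0005 -0.     -0.0032] F [-0.3 -0.7  0.3] open 0.0006
```

View pics/x21.png

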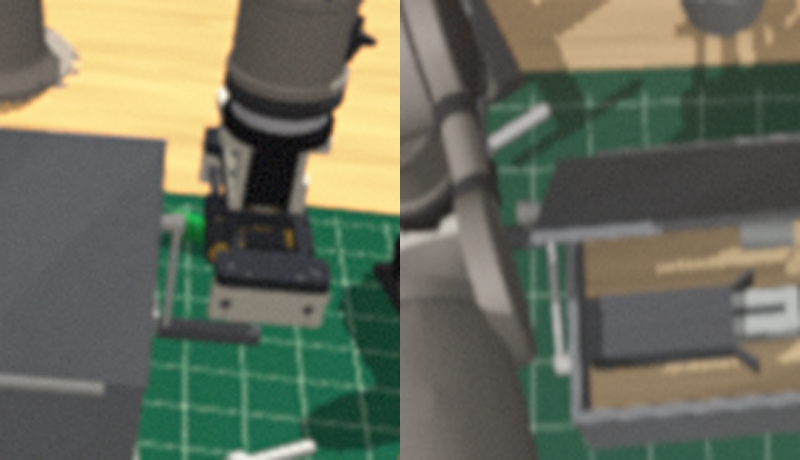

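```bash
cat > lid.py <<'E'
from h import *
def lid(c):
    P=w2ch(cloud(c).reshape(-1,3))
    r=np.hypot(.09-P[:,0],P[:,2]-.115);a=np.arctan2(P[:,2]-.115,.09-P[:,0])
    m=(abs(P[:,1])<.155)&(r>.08)&(r<.185)&(P[:,2]>.125)&(a>-.1)&(a<1.6)
    h,e=np.histogram(a[m],bins=np.arange(-.1,1.6,.03));k=h.argmax()
    print("lid peak",e[k]+.015,h[k],[(round(e[i],2),int(h[i])) for i in np.argsort(-h)[:4]])
    mm=m&(abs(a-e[k]-.015)<.08); print(" median",np.median(a[mm]).round(3))
E
python3 - <<'E'
from lid import *
lid(load("s18.npz"));lid(load("s21.npz"));lid(load("t21.npz"))
from cell import status
print(status.observe()["time"])
s=snap("scene","s22");lid(s)
E
```

```text
lid peak 1.4449999999999998 4412 [(np.float64(1.43), 4412), (np.float64(1.4), 1931), (np.float64(1.46), 1115), (np.float64(1.49), 81)]
 median 1.439
lid peak 1.0549999999999997 3986 [(np.float64(1.04), 3986), (np.float64(1.01), 1841), (np.float64(1.07), 1289), (np.float64(1.1), 189)]
 median 1.051
lid peak 1.0549999999999997 1254 [(np.float64(1.04), 1254), (np.float64(1.01), 686), (np.float64(1.07), 396), (np.float64(0.98), 185)]
 median 1.046
29.8833
lid peak 1.0549999999999997 3933 [(np.float64(1.04), 3933), (np.float64(1.01), 1902), (np.float64(1.07), 1305), (np.float64(1.1), 171)]
 median 1.051
```

Call:
{"fn": "jog_arm", "kwargs": {
  "series": [
    [-1,[0.005,-0.005,-0.03],[0,0,0]],
    [-1,[0.005,-0.015,-0.07],[0,0,0]],
    [-1,[0.005,-0.03,-0.11],[0,0,0]],
    [-1,[0.005,-0.045,-0.15],[0,0,-0.1]],
    [-1,[0.0,-0.055,-0.19],[0,0,-0.22]],
    [0,[-0.03,-0.055,-0.21],[0,0,-0.34]],
    [0,[-0.06,-0.055,-0.22],[0,0,-0.46]],
    [0,[-0.09,-0.055,-0.22],[0,0,-0.58]],
    [0,[-0.12,-0.055,-0.22],[0,0,-0.7]],
    [0.3,[-0.15,-0.055,-0.22],[0,0,-0.82]],
    [0.3,[-0.18,-0.055,-0.22],[0,0,-0.94]],
    [0.3,[-0.21,-0.055,-0.22],[0,0,-1.06]]
  ]
}}

```text
time: 30.93
tool_pos: [0.5933, 0.0622, 0.3602]
tool_rot: [-3.141, -0.001, 2.68]
contact_force: [1.4, 0.3, -0.5]
opening: 0.0427
```

Call:
{"fn": "jog_arm", "kwargs": {
  "series": [
    [0.5,[0,0,0],[0,0,-0.12]],
    [0.5,[0,0,0],[0,0,-0.24]],
    [0.5,[0,0,0],[0,0,-0.36]],
    [0.5,[0,0,0],[0,0,-0.48]],
    [0.5,[0,0,0],[0,0,-0.51]],
    [0.5,[0,0,0],[0,0,-0.51]]
  ]
}}

```text
time: 31.43
tool_pos: [0.5935, 0.0635, 0.36]
tool_rot: [3.141, -0.001, -3.098]
contact_force: [-0.1, -0.1, 0.1]
opening: 0.0686
```

```bash
python3 - <<'E'
from lid import *
delta(ch2w([-.0173,0,.279]),[np.pi,0,np.pi+CY])
s=snap("scene","s23");lid(s);d=snap("top","t23");lid(d)
P=w2ch(cloud(s).reshape(-1,3)).reshape(480,640,3)
m=(abs(P[...,1])<.03)&(P[...,2]>.27)&(P[...,2]<.32)&(P[...,0]>-.06)&(P[...,0]<.01);w=P[m]
print(len(w),np.percentile(w,[2,50,98],axis=0).round(4))
E
```

```text
t31.43 shift [-0.0082 -0.0186  0.081 ] turn [ 0.0002 -0.0006 -0.0027] F [-0.1 -0.1  0.1] open 0.0686
lid peak 1.0549999999999997 3893 [(np.float64(1.04), 3893), (np.float64(1.01), 1966), (np.float64(1.07), 1294), (np.float64(1.1), 155)]
 median 1.051
lid peak 1.0549999999999997 315 [(np.float64(1.04), 315), (np.float64(1.01), 206), (np.float64(0.98), 96), (np.float64(1.07), 67)]
 median 1.042
241 [[-0.0246 -0.0189  0.2704]
 [-0.0152 -0.0011  0.2953]
 [-0.001   0.0166  0.3055]]
```

View pics/s23.png

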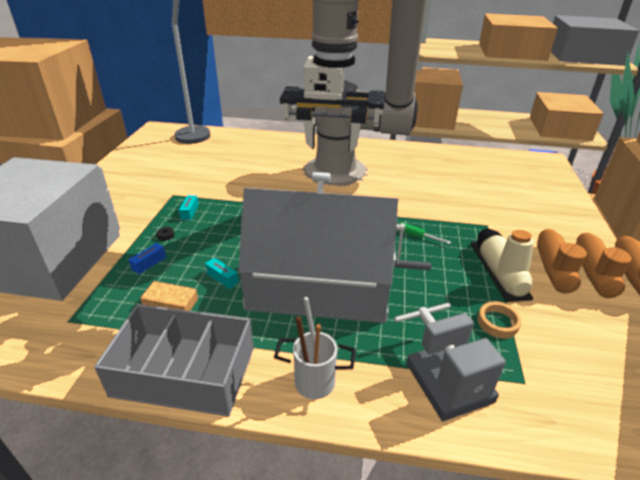

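Call:
{"fn": "jog_arm", "kwargs": {
  "series": [
    [0.5,[-0.008,-0.019,0.0],[0,0,0]],
    [0.5,[-0.008,-0.019,0.01],[0,0,0]],
    [0.5,[-0.008,-0.019,0.03],[0,0,0]],
    [0.5,[-0.008,-0.019,0.06],[0,0,0]],
    [0.5,[-0.008,-0.019,0.08],[0,0,0]],
    [0.5,[-0.008,-0.019,0.081],[0,0,0]],
    [0.5,[-0.008,-0.019,0.081],[0,0,0]]
  ]
}}

```text
time: 32.12
tool_pos: [0.6022, 0.0448, 0.2785]
tool_rot: [3.141, -0.002, -3.1]
contact_force: [0.9, -0.2, 1.2]
opening: 0.0687
```

```bash
python3 - <<'E'
from lid import *
delta(ch2w([-.0173,-.001,.279]),[np.pi,0,np.pi+CY])
E
```

```text
t32.12 shift [-0.0002 -0.0005 -0.0005] turn [ 0.0003 -0.0023 -0.0047] F [ 0.9 -0.2  1.2] open 0.0687
```

Call:
{"fn": "jog_arm", "kwargs": {
  "series": [
    [-1,[0,0,0],[0,0,0]],
    [-1,[0,0,0],[0,0,0]],
    [-1,[0,0,0],[0,0,0]],
    [-1,[0,0,0],[0,0,0]],
    [-1,[0,0,0],[0,0,0]],
    [-1,[0,0,0],[0,0,0]],
    [-1,[0,0,0],[0,0,0]]
  ],
  "squeeze": 25
}}

```text
time: 32.7
tool_pos: [0.6028, 0.0438, 0.2795]
tool_rot: [-3.14, 0.001, -3.1]
contact_force: [0.0, -4.8, 2.8]
opening: 0.0358
```

```bash
python3 - <<'E'
from lid import *
delta(ch2w([-.0173,-.001,.279]),[np.pi,0,np.pi+CY])
lid(snap("scene","s24"))
from cell import status
p=w2ch(status.observe()["tool_pos"]);print(p,"lid",np.arctan2(p[2]+.019-.115,.09-p[0])-.0189)
f=lambda t:np.array([.090-.21204*np.cos(t+.0189),.115+.21204*np.sin(t+.0189)])
for t in np.arange(1.02,-.01,-.06):
    d=f(t)-f(1.02); print(round(t,2),"x",round(-d[0],4),"z",round(-d[1],4))
E
```

```text
t32.70 shift [0.0003 0.0005 0.0005] turn [-0.0016  0.0006 -0.0045] F [ 0.  -4.8  2.8] open 0.0358
lid peak 1.0549999999999997 3844 [(np.float64(1.04), 3844), (np.float64(1.01), 2044), (np.float64(1.07), 1262), (np.float64(1.1), 154)]
 median 1.05
[-0.01701315 -0.00150745  0.2795084 ] lid 1.0239577611721467
1.02 x -0.0 z -0.0
0.96 x 0.0108 z 0.0068
0.9 x 0.0211 z 0.0142
0.84 x 0.031 z 0.0222
0.78 x 0.0404 z 0.0308
0.72 x 0.0492 z 0.0399
0.66 x 0.0575 z 0.0496
0.6 x 0.0652 z 0.0597
0.54 x 0.0722 z 0.0703
0.48 x 0.0787 z 0.0813
0.42 x 0.0844 z 0.0926
0.36 x 0.0895 z 0.1043
0.3 x 0.0938 z 0.1163
0.24 x 0.0974 z 0.1285
0.18 x 0.1003 z 0.1408
0.12 x 0.1025 z 0.1534
0.06 x 0.1038 z 0.166
-0.0 x 0.1045 z 0.1787
```

Gripped. Lowering along the arc.

Call:
{"fn": "jog_arm", "kwargs": {
  "series": [
    [-1,[0.0108,0,0.0068],[0,0,0]],
    [-1,[0.0211,0,0.0142],[0,0,0]],
    [-1,[0.031,0,0.0222],[0,0,0]],
    [-1,[0.0404,0,0.0308],[0,0,0]],
    [-1,[0.0492,0,0.0399],[0,0,0]],
    [-1,[0.0575,0,0.0496],[0,0,0]],
    [-1,[0.0652,0,0.0597],[0,0,0]],
    [-1,[0.0722,0,0.0703],[0,0,0]],
    [-1,[0.0787,0,0.0813],[0,0,0]],
    [-1,[0.0787,0,0.0813],[0,0,0]]
  ]
}}

```text
time: 33.58
tool_pos: [0.5241, 0.0402, 0.196]
tool_rot: [-3.14, 0.001, -3.1]
contact_force: [4.7, -5.4, -4.1]
opening: 0.0356
```

```bash
python3 - <<'E'
from lid import *
s=snap("scene","s25");lid(s)
from cell import status
p=w2ch(status.observe()["tool_pos"]);print(p,"lid",np.arctan2(p[2]+.019-.115,.09-p[0])-.0189)
E
```

```text
lid peak 0.515 2765 [(np.float64(0.5), 2765), (np.float64(0.47), 1491), (np.float64(0.53), 1041), (np.float64(0.56), 163)]
 median 0.512
[-0.09533194 -0.00150334  0.1967628 ] lid 0.47908442537828544
```

View pics/s25.png

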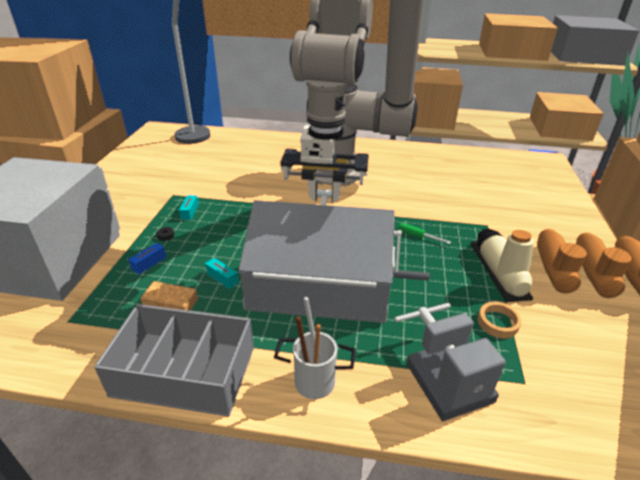

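Call:
{"fn": "jog_arm", "kwargs": {
  "series": [
    [-1,[0.0057,0,0.0113],[0,0,0]],
    [-1,[0.0108,0,0.023],[0,0,0]],
    [-1,[0.0151,0,0.035],[0,0,0]],
    [-1,[0.0187,0,0.0472],[0,0,0]],
    [-1,[0.0216,0,0.0595],[0,0,0]],
    [-1,[0.0238,0,0.072],[0,0,0]],
    [-1,[0.0251,0,0.084],[0,0,0]],
    [-1,[0.0256,0,0.091],[0,0,0]],
    [-1,[0.0258,0,0.096],[0,0,0]],
    [-1,[0.0258,0,0.099],[0,0,0]],
    [-1,[0.0258,0,0.099],[0,0,0]]
  ]
}}

```text
time: 34.55
tool_pos: [0.5013, 0.0391, 0.1021]
tool_rot: [-3.139, 0.008, -3.099]
contact_force: [-2.7, -7.3, 21.6]
opening: 0.036
```

```bash
python3 - <<'E'
from lid import *
s=snap("scene","s26");
from cell import status
p=w2ch(status.observe()["tool_pos"]);print(p,"lid",np.arctan2(p[2]+.019-.115,.09-p[0])-.0189)
E
```

```text
[-0.11866326 -0.00148377  0.10207576] lid 0.010209331342236828
```

Call:
{"fn": "jog_arm", "kwargs": {
  "series": [
    [-1,[0,0,-0.001],[0,0,0]],
    [0.5,[0,0,-0.001],[0,0,0]],
    [0.5,[0,0,-0.001],[0,0,0]],
    [0.5,[0,0,-0.001],[0,0,0]],
    [0.5,[0,0,-0.001],[0,0,0]],
    [0.5,[0,0,-0.001],[0,0,0]],
    [0.5,[0.003,0,-0.01],[0,0,0]],
    [0.5,[0.004,0,-0.04],[0,0,0]],
    [0.5,[0.01,0,-0.08],[0,0,0]],
    [0.5,[0.03,0.03,-0.12],[0,0,0]],
    [0.5,[0.05,0.06,-0.13],[0,0,0]],
    [0.5,[0.07,0.09,-0.13],[0,0,0]]
  ]
}}

```text
time: 35.6
tool_pos: [0.4259, 0.1275, 0.2327]
tool_rot: [3.141, 0.007, -3.102]
contact_force: [0.8, 1.3, 0.0]
opening: 0.0687
```

Call:
{"fn": "jog_arm", "kwargs": {
  "series": [
    [0.5,[0,0.04,0],[0,0,0]],
    [0.5,[0,0.08,0],[0,0,0]],
    [0.5,[0,0.12,0],[0,0,0]],
    [0.5,[0,0.12,0],[0,0,0]],
    [0.5,[0,0.12,0],[0,0,0]],
    [0.5,[0,0.12,0],[0,0,0]]
  ]
}}

```text
time: 36.1
tool_pos: [0.4193, 0.2467, 0.2288]
tool_rot: [-3.141, -0.0, -3.099]
contact_force: [0.5, 0.3, -0.8]
opening: 0.0688
```

```bash
python3 - <<'E'
from h import *
s=snap("scene","s27");d=snap("top","t27")
for n,a,b in (("top","top0.npz",d),("scene","scene0.npz",s)):
    A=cloud(load(a));B=cloud(b);P=w2ch(B.reshape(-1,3)).reshape(480,640,3)
    PA=w2ch(A.reshape(-1,3)).reshape(480,640,3)
    for lo,hi in((-.085,-.05),(-.02,.02),(.05,.08)):
        f=lambda Q:np.median(Q[(Q[...,0]>lo)&(Q[...,0]<hi)&(abs(Q[...,1])<.14)&(Q[...,2]>.1)&(Q[...,2]<.17)][:,2])
        print(n,lo,f(PA).round(4),f(P).round(4))
from cell import status;o=status.observe();print(o["time"],o["tool_pos"],o["contact_force"])
E
```

```text
top -0.085 0.1224 0.1225
top -0.02 0.1228 0.1229
top 0.05 0.1232 0.1233
scene -0.085 0.1236 0.1236
scene -0.02 0.1239 0.124
scene 0.05 0.1242 0.1241
36.2 [0.41982038 0.24582356 0.22884249] [0.02688798 0.26065689 0.29188954]
```

View pics/s27.png

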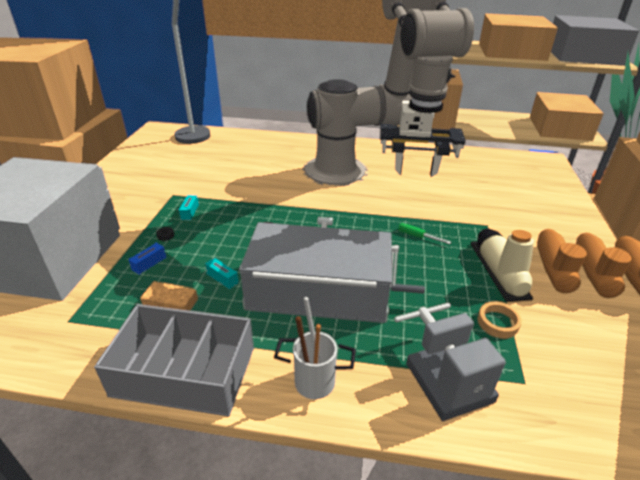

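View pics/t27.png

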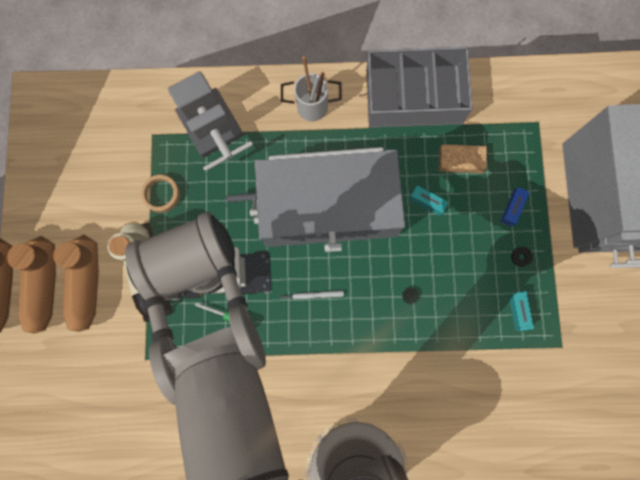

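The lid height matches the starting picture to 0.1 mm, the stay is folded as before, and nothing else has moved.

```bash
python3 -c "
from cell import job
print(job.hand_in())"
```

```text
the job is handed in; nothing more can be done
None
```

The job is done and was handed in at about 36 s of the 72 s. No verdict came back.

**What I did:**
- **Lid up:** I raised the lid by its pull until the stay locked.
- **Cartridges:** I laid both aluminium cartridges on the chest floor and pushed them into the tube with the shut fingers.
- **Lid down:** I pressed the knuckle to break the stay, then lowered the lid by its pull at about 0.7 rad/s and let go.

**What the checks showed:**
- **Stay lock:** It held against a 21 N pull, and the bend measured in the camera depth was about 0.15 rad past straight. That is less than the stated 0.2 rad, but it is a noisy measurement.
- **Cartridges home:** The push stopped firmly at 19 N. The second cartridge's rear end then measured at chest y = -29 mm (fully home is -30). I could not look into the tube after the lid closed.
- **Stay broken:** The stay gave way with the lid at about 1.02 rad, and the lid stayed there by itself.
- **Lid shut:** The lid's height matches the first pictures to 0.1 mm, and the stay looks folded as it was at the start.
- **Robot clear:** The arm is standing clear with no contact force.
- **Bystanders:** They look unmoved by eye. I did not measure them, and the arm partly hides the shoe and awl in the last top picture.

One thing did not go straight through: I first set the first cartridge down too close to the right wall for the shut fingers to get behind it. I moved it about 20 mm forward with the open fingers before pushing it in.

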